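# Vent-cap a sample bottle in the heating block

## Task

Stand the square amber bottle from the bench upright in the square well of the heating block, lowering it in rather than dropping it, and leave everything else on the bench where it is. Then, with the bottle in the well, screw its cap clockwise until it bottoms out and back it off a quarter turn so that the bottle can vent while it heats. Finish still gripping the cap at that setting, so that it cannot creep while I tape it: do not let go.

Things in the scene. Friction and masses are not known exactly. Their poses are not given: they have to be found in the camera images.
- bottle_mid (a point): The square amber glass bottle, loose, about 0.23 kg, upright on the bench at the start. Body 54 x 54 mm, 80 mm tall, flat sides; round shoulder up to 90 mm, 31 mm wide neck, black screw cap on top. This point is on its axis 60 mm above its underside; x and y along the sides of the square (a quarter turn makes no difference), z up towards the cap.
- cap_grip (a point): The bottle's black ribbed round screw cap, 42 mm in diameter, 26 mm tall, with a straight rib across its crown. This point is the cap's centre, half-way up, on the bottle's axis: 107 mm above the bottle's underside when the cap is home, 4 mm higher for each turn it is unscrewed. x along the crown rib, z up.
- cap (a joint): How far the cap is unscrewed, rad: 0 is home (bottomed out); grows as the cap turns anticlockwise seen from above. Right-hand thread, 4 mm a turn. Starts threaded on, 0.4 to 0.9 of a turn from home. Needs about 0.05 N m to turn, stays where it is left, stops hard at home.
- well (a point): Centre of the mouth of the square well in one aluminium block of the heater, at the block's upper face, 73 mm above the bench. Well 58 x 58 mm, 35 mm deep, flat floor, mouth chamfered 4 mm. x and y along its sides, like the heater's, z up. The bottle cannot turn in it but for a few degrees of play.
- heater: The dry-block heater, a white housing fixed to the bench, 68 mm high; origin at bench height below the middle of a row (along its y) of three 92 mm blocks, 94 mm apart, in any order. Housing reaches 154 mm to either side in y, 60 mm to +x, 118 mm to -x (control panel, 55 mm high). The other two blocks hold vials standing 12 mm above the blocks, 50 mm or more from the well's centre.
- beaker: An empty glass beaker, 70 mm in diameter, 90 mm tall, loose on the bench; origin at its underside. To be left alone.
- jar: A white plastic jar, 60 mm in diameter, 75 mm tall, loose on the bench; origin at its underside. To be left alone.
- vial_tray: A clear acrylic tray of small glass vials, 200 x 130 mm, 54 mm tall, loose on the bench; origin at its underside, x along the long side. To be left alone.
Mind the look-alikes: they are no part of the job. Leave any blue or purple look-alike of the part that bears bottle_mid alone.

How it is judged:
By the outcome, as a careful person would: the job done as asked, in the order asked, and still so for the second after the job is handed in, while the arm keeps its last pose, push and grip.
It also fails if it takes over 70 s, if anything falls off the work surface, if the arm or the gripper's body presses on something with over 40 N, if the wrist force passes 120 N, or if a joint passes its speed limit or range.

## Robot

A 7-joint arm with a two-finger parallel gripper is mounted at the origin on the work surface. World frame = base frame: x ahead of the robot, y to its left, z up, the work surface at z = 0. Lengths are in m, angles in rad, forces in N, time in s.
With the tool pointing down it reaches from about 0.4 to 0.85 m from the base axis. Payload 4.5 kg.
Tool frame: the origin (TCP) lies at the very end of the fingers, on their centre line; the grasp point (between the pads) lies 19 mm behind it; z points along the fingers, y is the direction in which the jaws open and shut (so a half turn about z gives the same grasp; the last joint's range is limited). The gripper opens to 85 mm and grips with 20 to 120 N. Pads are 22 mm wide; open, the fingers measure 114 mm over their backs; the gripper's body (76 mm by 85 mm) begins 54 mm behind the grasp point. The pads swing forward as they close: fully open they stand 13 mm farther back than shut.
Start: joints at [-1.098, 0.689, -0.195, 1.565, 0.157, 0.902, -0.215], TCP at [0.266, 0.566, 0.231] pointing down, gripper open.
Joint ranges: [-3.01, 3.01], [-0.46, 2.08], [-1.47, 1.51], [0.13, 2.56], [-1, 4.14], [0.04, 2.09], [-2.66, 2.66]. Speed limits (rad/s): [2.57, 2.57, 3.14, 3.14, 3.14, 3.14, 3.14].

## Interface

Orientations are given as [roll, pitch, yaw] about the fixed x, y, z axes, in that order (R = Rz(yaw) Ry(pitch) Rx(roll)).
In Python, from plant import robot gives the robot as it stands. The module is installed in compiled form; this text tells all that it offers.
- The arm moves only by the shell command python3 -m creep 'ROWS' [FORCE]. ROWS is JSON, a list of rows, each an object with "offset": the shift along the tool's x, y, z in mm, a list of three; "twist": the turn about the tool's z in rad; "fingers": the opening, from 0 (shut) to 1 (fully open). A call has 1 to 12 rows; each row is the pose to reach, as a shift and turn from the pose commanded when the call began, along the tool's axes at that moment; what a row does not reach only later rows make up. A row lasts 1/8 s, in which the tool goes at most 62.5 mm and 10.7 degrees, less where a joint would pass 70% of its speed; a pose out of reach is approached as far as the arm can. A call with a gripper value outside its range is refused whole. The fingers move at their own pace and stop on an object; FORCE is the grip in N (left out, the last holds). Time passes only in rows, so rows that repeat a pose let the fingers close. It gives the time, the measured TCP pose, the force and the opening at its end, in the units of the state.
- robot.observe(): the state, without advancing time (a new reading comes with each control period).
- robot.camera(name): name is "side" or "top" or "wrist"; returns a dict with "color" (420x560x3 uint8, red, green, blue), "fx", "fy", "cx", "cy" (pixels), "rvec" (rotation vector, rad) and "tvec" (3), from world to camera coordinates, as OpenCV has them. Camera axes: x right, y down, z forward; pixel columns grow to the right and rows downward; lengths in m; the calibration is good to about 2 mm. A picture is of the moment at which its call begins. There is no depth.
- robot.finish_job(): hands the job in, once; it reports no verdict.
The state is a dict: "clock": time; "q": joint angles; "qd": joint speeds; "joint_efforts": joint torques, N m; "ee_pos": TCP position; "tool_rot": TCP orientation; "contact_force": force on the tool from outside, world axes, zero at the start; "wrist_torque": the same for the moment, N m; "gripper_width": finger opening in m.
Only numpy, scipy, OpenCV 4.12 (cv2) and the standard library are available. Lean on these libraries where they do the work, as an engineer would, in place of code of your own. Each camera call takes 0.05 s, during which the arm holds its last target.

## Working session

There is one attempt and no reset: what is moved stays moved. The work goes in short steps, Python scripts to look and compute and a shell command to move; the robot and the scene stay as the last step left them, time stands still between calls to the robot, and variables do not carry over. Pictures are saved under pics/ and viewed, and the job is handed in when it is done.

```bash
mkdir -p pics; cat > h.py <<'E'
import numpy as np, cv2
from plant import robot
def cam(n):
    c=robot.camera(n); K=np.array([[c['fx'],0,c['cx']],[0,c['fy'],c['cy']],[0,0,1]])
    R=cv2.Rodrigues(np.array(c['rvec'],float))[0]; t=np.array(c['tvec'],float).reshape(3)
    return dict(img=c['color'],K=K,R=R,t=t,C=-R.T@t)
def ray(c,u,v):
    d=c['R'].T@np.linalg.inv(c['K'])@np.array([u,v,1.]); return c['C'],d/np.linalg.norm(d)
def onplane(c,u,v,z):
    C,d=ray(c,u,v); return C+d*(z-C[2])/d[2]
def tri(c1,p1,c2,p2):
    A,d=ray(c1,*p1);B,e=ray(c2,*p2)
    s=np.linalg.lstsq(np.stack([d,-e],1),B-A,rcond=None)[0]
    P=A+s[0]*d;Q=B+s[1]*e
    return (P+Q)/2,np.linalg.norm(P-Q)
def proj(c,P):
    p=c['K']@(c['R']@np.array(P,float)+c['t']); return p[:2]/p[2]
def save(n,img): cv2.imwrite('pics/'+n+'.png',img[:,:,::-1])
E
python3 - <<'E'
from h import *
import pickle
s=robot.observe()
print({k:np.round(v,3) for k,v in s.items()})
for n in ['side','top','wrist']:
    c=cam(n); save(n+'0',c['img']); pickle.dump(c,open(n+'0.pkl','wb')); print(n,c['C'].round(3),c['R'].round(2).tolist(), c['K'][0,0])
E
```

```text
{'clock': np.float64(0.0), 'q': array([-1.098,  0.69 , -0.194,  1.566,  0.157,  0.902, -0.215]), 'qd': array([-0.001, -0.   ,  0.001, -0.   , -0.001,  0.001,  0.002]), 'joint_efforts': array([ 1.0000e-03, -5.3961e+01, -1.2660e+00, -1.5854e+01,  9.0000e-03,
        9.0000e-03, -0.0000e+00]), 'ee_pos': array([0.265, 0.565, 0.23 ]), 'tool_rot': array([-3.14 ,  0.   ,  2.703]), 'contact_force': array([-0.583, -0.34 , -0.916]), 'wrist_torque': array([-0.011,  0.008, -0.02 ]), 'gripper_width': np.float64(0.085)}
side [ 0.083 -0.537  1.037] [[0.75, -0.66, -0.02], [-0.53, -0.58, -0.63], [0.4, 0.48, -0.78]] 420.7996227083624
top [0.438 0.038 1.453] [[0.02, -1.0, -0.01], [-0.99, -0.01, -0.1], [0.1, 0.01, -0.99]] 462.0766894311126
wrist [0.193 0.6   0.372] [[0.43, 0.9, -0.0], [0.86, -0.4, 0.31], [0.28, -0.13, -0.95]] 308.45511168380114
```

View pics/side0.png

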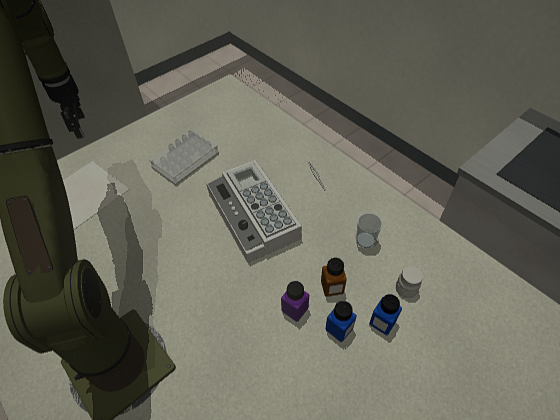

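View pics/top0.png

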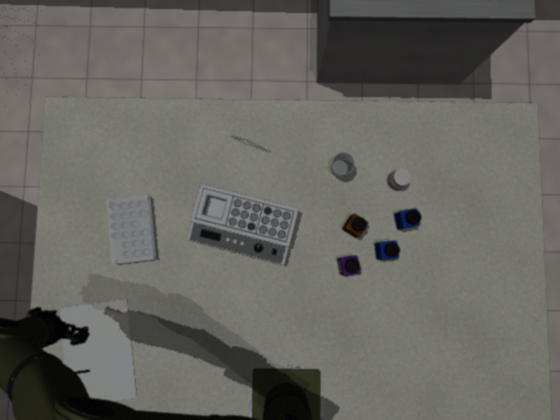

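View pics/wrist0.png

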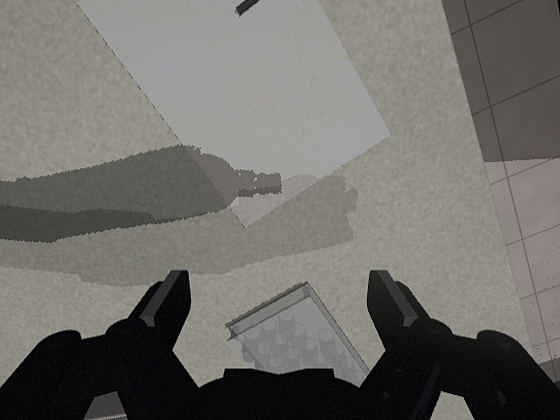

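Side view candidates: amber bottle at (334,277), purple at (295,300), blue at (341,320) and (386,315). In the top view they are at (356,225), (348,265), (387,249) and (408,219). By the description it is the amber one. The well is at top (214,205), side (247,174). I'll check the choice with a close crop.

```bash
python3 - <<'E'
from h import *
import pickle
s=pickle.load(open('side0.pkl','rb'));t=pickle.load(open('top0.pkl','rb'))
f=lambda im,x,y,w,k:cv2.resize(im[y:y+w,x:x+w],None,fx=k,fy=k,interpolation=cv2.INTER_CUBIC)
a=f(s['img'],300,245,60,6);b=f(t['img'],330,195,60,6);c=f(s['img'],215,145,60,6);d=f(t['img'],185,175,60,6)
save('crop0',np.vstack([np.hstack([a,b]),np.hstack([c,d])])[:, :].copy() if 0 else cv2.resize(np.vstack([np.hstack([a,b]),np.hstack([c,d])]),(600,600)))
for n,c in (('s',s),('t',t)):
    hsv=cv2.cvtColor(c['img'],cv2.COLOR_RGB2HSV)
    m=((hsv[...,0]>3)&(hsv[...,0]<18)&(hsv[...,1]>140)&(hsv[...,2]>30)).astype(np.uint8)
    k,l,st,ce=cv2.connectedComponentsWithStats(m)
    for i in range(1,k):
        if st[i,4]>20: print(n,st[i],ce[i].round(1))
E
```

```text
s [321 266  25  30 363] [332.3 280.6]
t [345 215  18  22 119] [352.3 226.1]
```

View pics/crop0.png

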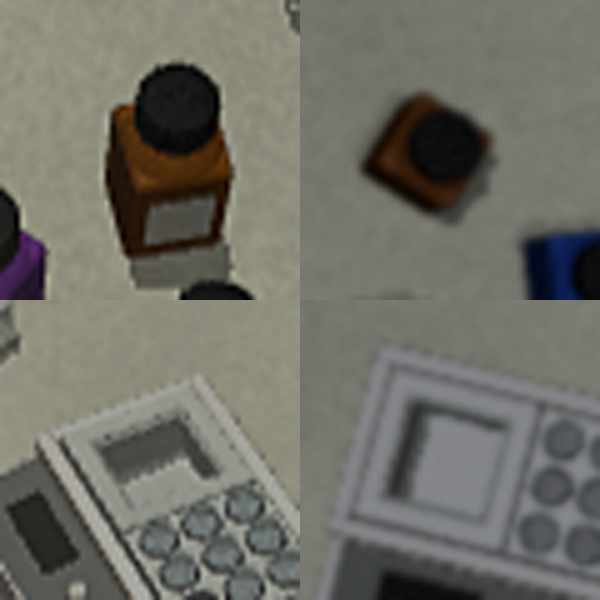

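```bash
python3 - <<'E'
from h import *
import pickle
s=pickle.load(open('side0.pkl','rb'));t=pickle.load(open('top0.pkl','rb'))
cap=tri(s,(335.8,263.6),t,(359.2,223.6)); print('cap top',cap)
# well mouth corners from crop (600px = 120 px wide => 5/px)
T=[(405,397),(510,415),(498,517),(390,497)]
T=[((x-300)/5+185,(y-300)/5+175) for x,y in T]
S=[((x)/5+215,(y-300)/5+145) for x,y in [(95,443),(178,412),(220,475),(135,510)]]
print('well top@.073',[onplane(t,*p,.073).round(3) for p in T]); print('well side',[onplane(s,*p,.073).round(3) for p in S])
W=np.mean([onplane(t,*p,.073) for p in T],0);print(W,np.mean([onplane(s,*p,.073) for p in S],0))
for i in range(4):
  for j in range(4): 
    r=tri(t,T[i],s,S[j])
    if r[1]<.006: print(i,j,r)
o=robot.observe();yaw=o['tool_rot'][2];p=o['ee_pos']
x=np.array([np.cos(yaw),np.sin(yaw)]);y=np.array([np.sin(yaw),-np.cos(yaw)])
for n,q in (('cap',cap[0]),('well',W)):
  d=q[:2]-p[:2]; print(n,'tool off mm',1000*d@x,1000*d@y)
E
```

```text
cap top (array([ 0.53873001, -0.2024498 ,  0.12208764]), np.float64(0.002230450700911999))
well top@.073 [array([0.623, 0.25 , 0.073]), array([0.613, 0.187, 0.073]), array([0.551, 0.192, 0.073]), array([0.562, 0.258, 0.073])]
well side [array([0.565, 0.258, 0.073]), array([0.621, 0.244, 0.073]), array([0.606, 0.184, 0.073]), array([0.549, 0.196, 0.073])]
[0.58724712 0.22180409 0.073     ] [0.58509386 0.22037817 0.073     ]
0 1 (array([0.62491208, 0.25131394, 0.06409205]), np.float64(0.0019568917895768007))
1 2 (array([0.61215878, 0.18877746, 0.06456076]), np.float64(0.004206239107629981))
2 3 (array([0.54906898, 0.19311174, 0.07597544]), np.float64(0.004139717236821747))
3 0 (array([0.5629523 , 0.25667042, 0.07528929]), np.float64(0.0023551652814897514))
cap tool off mm -573.6012953562837 -578.9685180139282
well tool off mm -437.3159442465318 -174.2815043895808
```

```bash
python3 -m creep '[{"offset":[-55,-22,-10],"twist":0,"fingers":1},{"offset":[-110,-44,-20],"twist":0,"fingers":1},{"offset":[-165,-66,-30],"twist":0,"fingers":1},{"offset":[-220,-88,-30],"twist":0,"fingers":1},{"offset":[-275,-110,-30],"twist":0,"fingers":1},{"offset":[-330,-132,-30],"twist":0,"fingers":1},{"offset":[-385,-154,-30],"twist":0,"fingers":1},{"offset":[-437,-174,-30],"twist":0,"fingers":1},{"offset":[-437,-174,-30],"twist":0,"fingers":1},{"offset":[-437,-174,-30],"twist":0,"fingers":1}]'
python3 - <<'E'
from h import *
import pickle
s=robot.observe()
print({k:np.round(v,3) for k,v in s.items()})
c=cam('wrist'); save('wrist1',c['img']); pickle.dump(c,open('wrist1.pkl','wb'))
E
```

```text
clock: 1.4
ee_pos: [0.5866, 0.223, 0.2609]
tool_rot: [3.142, -0.001, 2.703]
contact_force: [0.2, 0.2, 0.1]
gripper_width: 0.0854
{'clock': np.float64(1.4), 'q': array([-0.307,  0.664, -0.235,  1.519,  0.172,  0.98 ,  0.542]), 'qd': array([-0.03 , -0.009, -0.02 ,  0.008, -0.001, -0.001,  0.001]), 'joint_efforts': array([ 2.1220e+00, -5.3281e+01, -6.7600e-01, -1.6940e+01,  1.7700e-01,
        2.0000e-02,  6.0000e-03]), 'ee_pos': array([0.587, 0.223, 0.261]), 'tool_rot': array([ 3.142e+00, -1.000e-03,  2.703e+00]), 'contact_force': array([0.2  , 0.192, 0.116]), 'wrist_torque': array([-0.02 ,  0.021,  0.053]), 'gripper_width': np.float64(0.085)}
```

View pics/wrist1.png

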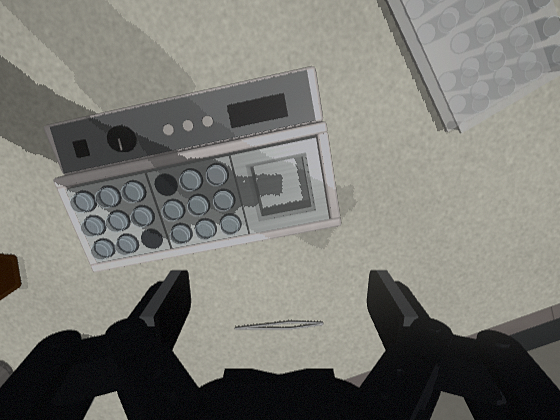

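The wrist view shows the well at about (280,184), with the vials to its left and the panel above it. Next I'll zoom in on its corners.

```bash
python3 - <<'E'
from h import *
import pickle
c=pickle.load(open('wrist1.pkl','rb'))
im=cv2.resize(c['img'][125:245,220:350],None,fx=5,fy=5,interpolation=cv2.INTER_CUBIC)
im=cv2.convertScaleAbs(im,alpha=1.3)
save('well1',im)
print(proj(c,[.587,.223,.073]))
E
```

```text
[278.21416    187.67661844]
```

View pics/well1.png

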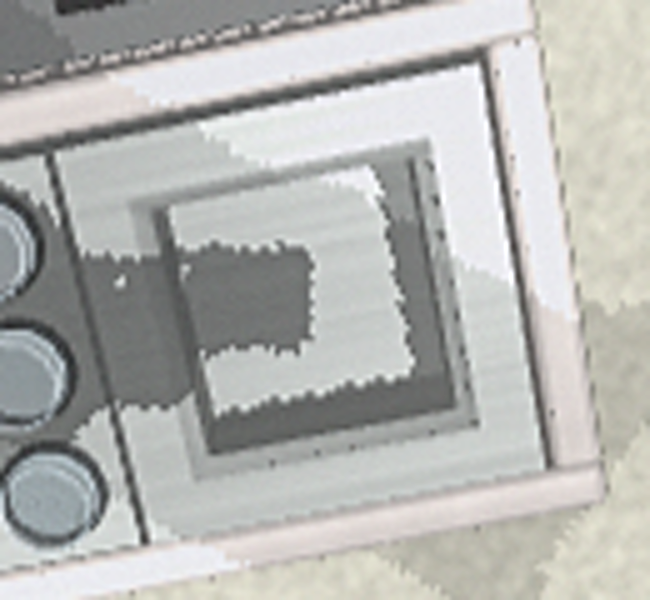

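```bash
cat >> h.py <<'E'
def quad(c,pts,x0,y0,k,z):
    P=np.array([onplane(c,x/k+x0,y/k+y0,z)[:2] for x,y in pts])
    e=np.roll(P,-1,0)-P; L=np.linalg.norm(e,axis=1)
    a=[(np.degrees(np.arctan2(v[1],v[0]))+45)%90-45 for v in e]
    return P.mean(0),L,a
E
python3 - <<'E'
from h import *
import pickle
c=pickle.load(open('wrist1.pkl','rb'))
for pts in ([(132,206),(430,139),(478,424),(198,478)],[(50,155),(485,62),(548,468),(146,542)]):
    print(quad(c,[(x,y) for x,y in pts],220-.4*0,125,5,.073))
E
python3 -m creep '[{"offset":[0,-50,0],"twist":0,"fingers":1},{"offset":[0,-80,0],"twist":0,"fingers":1},{"offset":[0,-80,0],"twist":0,"fingers":1},{"offset":[0,-80,0],"twist":0,"fingers":1}]'
python3 - <<'E'
from h import *
import pickle
c=cam('wrist'); pickle.dump(c,open('wrist2.pkl','wb'))
p=proj(c,[.587,.223,.073]);print(p)
x,y=(p-60).astype(int)
im=cv2.resize(c['img'][y:y+120,x:x+120],None,fx=5,fy=5,interpolation=cv2.INTER_CUBIC);print(x,y)
save('well2',cv2.convertScaleAbs(im,alpha=1.3))
E
```

```text
(array([0.58923695, 0.22639933]), array([0.06511539, 0.06456772, 0.06438591, 0.06331386]), [np.float64(-12.586379030079016), np.float64(-14.015200808569727), np.float64(-13.6896710441668), np.float64(-13.372429114025465)])
(array([0.5888704 , 0.22600699]), array([0.09363142, 0.09144492, 0.09336334, 0.09024538]), [np.float64(-13.340525565762889), np.float64(-14.00966606812819), np.float64(-14.074996045468268), np.float64(-13.843480180088903)])
clock: 1.95
ee_pos: [0.553, 0.1526, 0.2617]
tool_rot: [3.14, -0.0, 2.706]
contact_force: [0.1, 0.4, -1.2]
gripper_width: 0.0855
[348.83403831 187.81772305]
288 127
```

View pics/well2.png

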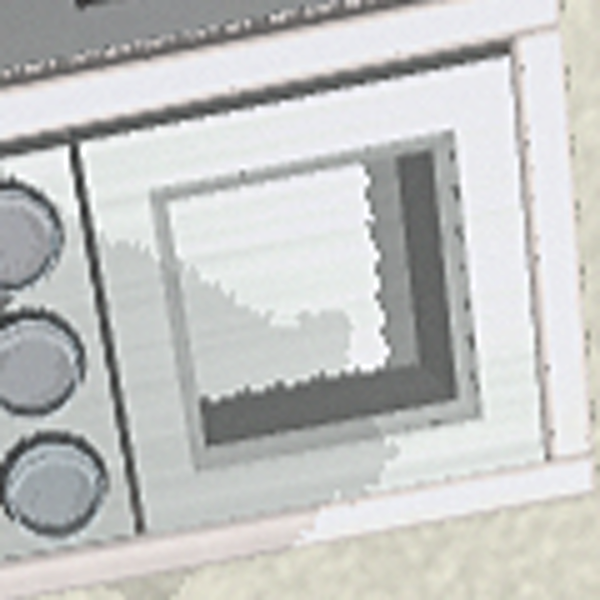

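The second view shows the same chamfer square, with its corners at crop (151,188), (453,131), (481,417) and (198,470).

```bash
python3 - <<'E'
from h import *
import pickle
a=pickle.load(open('wrist1.pkl','rb'));b=pickle.load(open('wrist2.pkl','rb'))
A=[(132,206),(430,139),(478,424),(198,478)];B=[(151,188),(453,131),(481,417),(198,470)]
print(quad(b,B,288,127,5,.073))
B2=[(72,143),(512,45),(550,460),(141,532)]
print(quad(b,B2,288,127,5,.073))
for p,q in zip(A,B): print(tri(a,(p[0]/5+220,p[1]/5+125),b,(q[0]/5+288,q[1]/5+127)))
o=robot.observe();yaw=o['tool_rot'][2];p=o['ee_pos']
x=np.array([np.cos(yaw),np.sin(yaw)]);y=np.array([np.sin(yaw),-np.cos(yaw)])
d=np.array([.539,-.202])-p[:2]; print(1000*d@x,1000*d@y)
E
```

```text
(array([0.58889421, 0.2261169 ]), array([0.06482502, 0.06511824, 0.06442035, 0.06573803]), [np.float64(-14.276154812973886), np.float64(-13.719374016246167), np.float64(-13.729487848506835), np.float64(-13.36934413443197)])
(array([0.5882231 , 0.22580345]), array([0.09364155, 0.09388766, 0.09403615, 0.09099854]), [np.float64(-12.524049819598105), np.float64(-13.326229684008126), np.float64(-14.28832706429931), np.float64(-13.572117264938584)])
(array([0.55053497, 0.20213459, 0.07023524]), np.float64(0.0018545915332208328))
(array([0.56568205, 0.26579524, 0.07052459]), np.float64(6.992327497204992e-05))
(array([0.62842325, 0.24998287, 0.07224677]), np.float64(0.0005163543925208))
(array([0.61314484, 0.1872656 , 0.07218908]), np.float64(0.00047545675851232117))
-136.85445578426982 -327.58464824177264
```

The well centre is (0.589, 0.226) at yaw -13.7°, measured height about 0.071 (text 0.073). Next, the bottle.

```bash
python3 -m creep '[{"offset":[-23,-54,0],"twist":0,"fingers":1},{"offset":[-46,-108,0],"twist":0,"fingers":1},{"offset":[-69,-162,0],"twist":0,"fingers":1},{"offset":[-92,-216,0],"twist":0,"fingers":1},{"offset":[-115,-270,0],"twist":0,"fingers":1},{"offset":[-137,-320,0],"twist":0,"fingers":1},{"offset":[-137,-320,0],"twist":0,"fingers":1},{"offset":[-137,-320,0],"twist":0,"fingers":1}]'
python3 - <<'E'
from h import *
import pickle
o=robot.observe();print(o['q'].round(3))
c=cam('wrist'); pickle.dump(c,open('wrist3.pkl','wb')); save('wrist3',c['img'])
print(proj(c,[.539,-.202,.122]))
E
```

```text
clock: 3.0
ee_pos: [0.5422, -0.1957, 0.2611]
tool_rot: [3.14, -0.0, 2.705]
contact_force: [-0.3, 1.4, 0.1]
gripper_width: 0.0854
[ 0.427  0.594 -0.268  1.678  0.188  0.896  1.219]
[270.32006111 199.02967854]
```

View pics/wrist3.png

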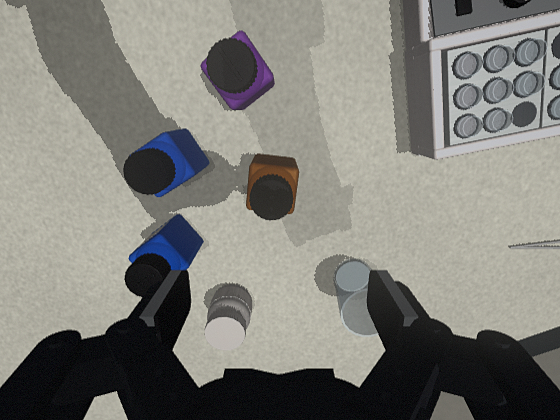

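The wrist view shows amber at (272,190) with its cap at (271,197); blue at (165,163) and (165,250); purple at (237,70); the beaker at (355,300); the jar at (228,315). I'll crop the amber one.

```bash
python3 - <<'E'
from h import *
import pickle
c=pickle.load(open('wrist3.pkl','rb'))
im=cv2.resize(c['img'][140:230,230:320],None,fx=6,fy=6,interpolation=cv2.INTER_CUBIC)
save('bot3',cv2.convertScaleAbs(im,alpha=1.6))
g=c['img'][140:230,230:320].max(2); m=(g<45).astype(np.uint8)
k,l,st,ce=cv2.connectedComponentsWithStats(m)
for i in range(1,k):
    if st[i,4]>200:
        print(st[i],ce[i]+[230,140]); cn=cv2.findContours((l==i).astype(np.uint8),0,1)[0][0]; print(cv2.minEnclosingCircle(cn))
E
```

```text
(no output)
```

View pics/bot3.png

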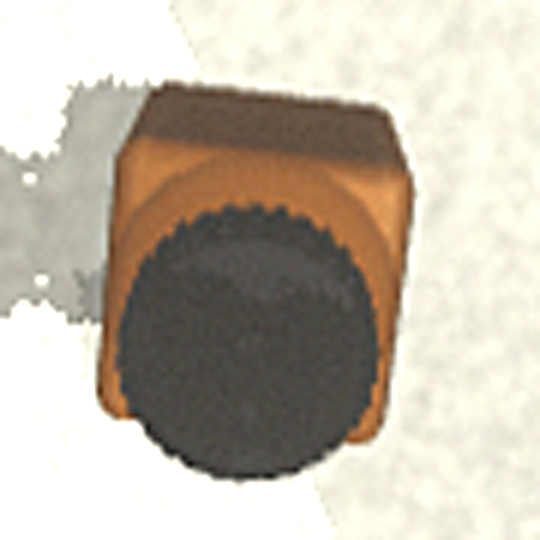

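```bash
python3 - <<'E'
from h import *
import pickle
c=pickle.load(open('wrist3.pkl','rb'));t=pickle.load(open('top0.pkl','rb'));s=pickle.load(open('side0.pkl','rb'))
pts=[(118,155),(412,178),(375,440),(97,410)]
print(quad(c,pts,230,140,6,.08))
b=[onplane(c,x/6+230,y/6+140,0.) for x,y in [(155,85),(390,105)]]; e=b[1]-b[0]; print(np.linalg.norm(e),np.degrees(np.arctan2(e[1],e[0]))%90)
cp=(230+248/6,140+348/6)
print('cap plane',onplane(c,*cp,.122)); print(tri(c,cp,s,(335.8,263.6)),tri(c,cp,t,(359.2,223.6)))
o=robot.observe(); print(o['ee_pos'],o['tool_rot'])
E
```

```text
(array([ 0.54064183, -0.20211686]), array([0.05170499, 0.04888434, 0.05126124, 0.047077  ]), [np.float64(-29.609958127790208), np.float64(-31.916463263254425), np.float64(-31.61265302554942), np.float64(-31.42649398891828)])
0.050981344370638323 60.06090353246984
cap plane [ 0.53849538 -0.20069809  0.122     ]
(array([ 0.54017558, -0.20159673,  0.1190489 ]), np.float64(0.002079563232051877)) (array([ 0.53735902, -0.20040543,  0.12716262]), np.float64(0.0008544781359351925))
[ 0.54225671 -0.19499197  0.26121032] [ 3.13963849e+00 -2.69729733e-04  2.70641414e+00]
```

```bash
cat >> h.py <<'E'
def off(P):
    o=robot.observe();yaw=o['tool_rot'][2];p=o['ee_pos']
    x=np.array([np.cos(yaw),np.sin(yaw)]);y=np.array([np.sin(yaw),-np.cos(yaw)])
    d=np.array(P[:2])-p[:2]; return np.round([1000*d@x,1000*d@y,-1000*(P[2]-p[2])],1), round(yaw,4), p.round(4), o['q'].round(3)
E
python3 -c "
from h import *
print(off([.5395,-.2013,.18]))"
```

```text
(array([-0.2, -6.9, 81.2]), np.float64(2.7064), array([ 0.5423, -0.195 ,  0.2612]), array([ 0.426,  0.593, -0.268,  1.678,  0.188,  0.896,  1.219]))
```

```bash
python3 -m creep '[{"offset":[0,-7,40],"twist":-0.1,"fingers":1},{"offset":[0,-7,70],"twist":-0.1,"fingers":1},{"offset":[0,-7,70],"twist":-0.1,"fingers":1},{"offset":[0,-7,70],"twist":-0.1,"fingers":1}]'
python3 - <<'E'
from h import *
import pickle
o=robot.observe();print(o['q'].round(3))
c=cam('wrist'); pickle.dump(c,open('wrist4.pkl','wb'))
p=proj(c,[.5395,-.2013,.1]);print(p)
x,y=(p-60).astype(int);print(x,y)
im=cv2.resize(c['img'][y:y+120,x:x+120],None,fx=5,fy=5,interpolation=cv2.INTER_CUBIC)
save('bot4',cv2.convertScaleAbs(im,alpha=1.6))
E
```

```text
clock: 3.55
ee_pos: [0.5397, -0.2027, 0.1924]
tool_rot: [3.141, 0.002, 2.805]
contact_force: [1.0, 0.4, -0.2]
gripper_width: 0.0855
[ 0.439  0.68  -0.27   1.756  0.251  0.738  1.274]
[279.46170905 214.1997455 ]
219 154
```

View pics/bot4.png

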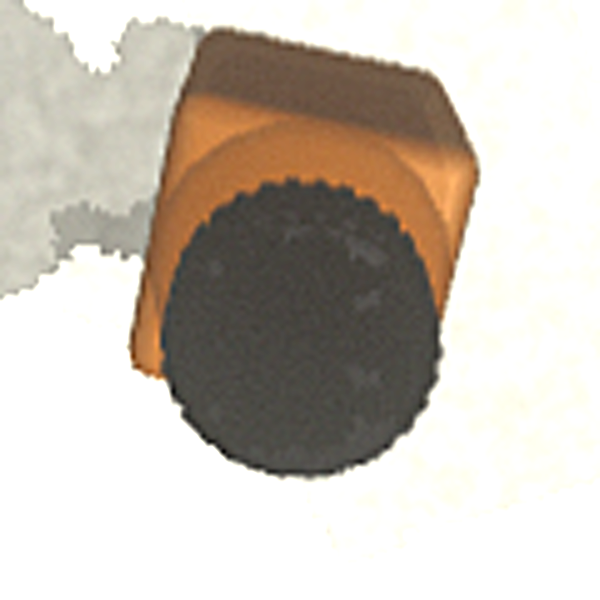

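The crop shows the amber bottle and its black ribbed cap, confirming the choice. The crown centre is at about pixel (279,223).

```bash
python3 - <<'E'
from h import *
import pickle
c=pickle.load(open('wrist4.pkl','rb'));b=pickle.load(open('wrist3.pkl','rb'))
cp=(219+301/5,154+345/5)
for z in(.120,.123):print(onplane(c,*cp,z), onplane(b,271.3,198,z))
print(tri(c,cp,b,(271.3,198)))
P=[onplane(c,219+x/5,154+y/5,.08) for x,y in [(135,365),(192,95),(475,165)]]
for i in (0,1):
  e=P[i+1]-P[i];print(np.linalg.norm(e),(np.degrees(np.arctan2(e[1],e[0])))%90-90)
print((P[0]+P[2])/2)
P=[onplane(c,219+x/5,154+y/5,.0) for x,y in [(205,30),(430,75)]]
e=P[1]-P[0];print(np.linalg.norm(e),(np.degrees(np.arctan2(e[1],e[0])))%90-90)
print(off([.5395,-.2013,.09]))
E
```

```text
[ 0.53949123 -0.20160247  0.12      ] [ 0.53896943 -0.20100209  0.12      ]
[ 0.53843652 -0.20124558  0.123     ] [ 0.5382383  -0.20058884  0.123     ]
(array([ 0.53819615, -0.20085821,  0.12346397]), np.float64(0.0006705292990232414))
0.04938606173510519 -32.308544934234504
0.049051809448717745 -33.479070615897086
[ 0.54004899 -0.20155628  0.08      ]
0.04986296996201253 -30.687805176796523
(array([  0.9,   1.5, 102.7]), np.float64(2.8045), array([ 0.5398, -0.2031,  0.1927]), array([ 0.439,  0.679, -0.27 ,  1.756,  0.251,  0.738,  1.274]))
```

```bash
python3 -m creep '[{"offset":[1,1,40],"twist":0,"fingers":0.9},{"offset":[1,1,75],"twist":0,"fingers":0.9},{"offset":[1,1,95],"twist":0,"fingers":0.9},{"offset":[1,1,102],"twist":0,"fingers":0.9},{"offset":[1,1,102],"twist":0,"fingers":0.9},{"offset":[1,1,102],"twist":0,"fingers":0.9}]' 40
python3 - <<'E'
from h import *
c=cam('wrist');save('wrist5',c['img'])
E
```

```text
clock: 4.35
ee_pos: [0.5387, -0.2029, 0.0905]
tool_rot: [3.141, 0.002, 2.803]
contact_force: [0.2, -0.7, 0.4]
gripper_width: 0.0768
```

View pics/wrist5.png

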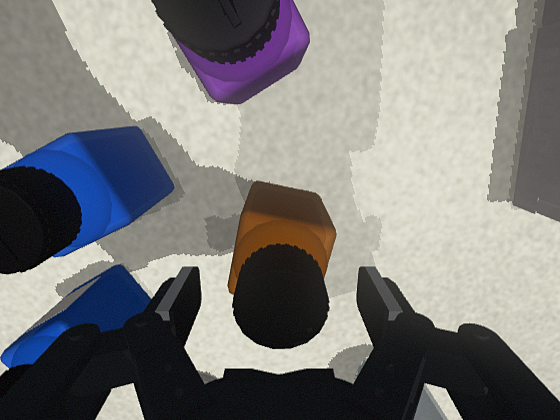

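The cap is centred between the pads at (281,295). I'll close on it.

```bash
python3 -m creep '[{"offset":[0,0,0],"twist":0,"fingers":0.5},{"offset":[0,0,0],"twist":0,"fingers":0.3},{"offset":[0,0,0],"twist":0,"fingers":0.3},{"offset":[0,0,0],"twist":0,"fingers":0.2},{"offset":[0,0,0],"twist":0,"fingers":0.2},{"offset":[0,0,0],"twist":0,"fingers":0.2},{"offset":[0,0,0],"twist":0,"fingers":0.2}]' 50
python3 - <<'E'
from h import *
c=cam('wrist');save('wrist6',c['img']); o=robot.observe(); print(o['q'].round(3),o['contact_force'],o['wrist_torque'])
E
```

```text
clock: 5.28
ee_pos: [0.5382, -0.2024, 0.0896]
tool_rot: [3.141, 0.001, 2.803]
contact_force: [-1.1, 2.7, 5.6]
gripper_width: 0.0409
[ 0.401  0.829 -0.208  1.831  0.314  0.513  1.216] [0.5736131  1.97810231 5.41978079] [0.23736042 0.07441609 0.0134881 ]
```

View pics/wrist6.png

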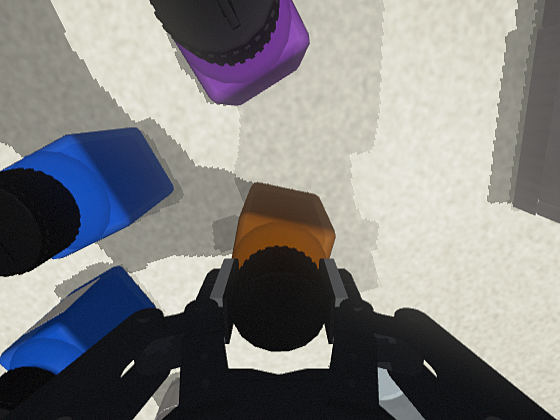

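```bash
python3 -m creep '[{"offset":[0,0,-5],"twist":0,"fingers":0.2},{"offset":[0,0,-15],"twist":0,"fingers":0.2},{"offset":[0,0,-35],"twist":0,"fingers":0.2},{"offset":[0,0,-60],"twist":0,"fingers":0.2},{"offset":[0,0,-90],"twist":0,"fingers":0.2},{"offset":[0,0,-120],"twist":0,"fingers":0.2},{"offset":[0,0,-140],"twist":0,"fingers":0.2},{"offset":[0,0,-150],"twist":0,"fingers":0.2},{"offset":[0,0,-150],"twist":0,"fingers":0.2},{"offset":[0,0,-150],"twist":0,"fingers":0.2}]' 50
python3 - <<'E'
from h import *
c=cam('wrist');save('wrist7',c['img']);c=cam('side');save('side7',c['img'][150:350,200:480]); o=robot.observe(); print(o['q'].round(3),o['contact_force'],o['wrist_torque'])
print(off([.589,.226,.24]))
E
```

```text
clock: 6.58
ee_pos: [0.5369, -0.2026, 0.2383]
tool_rot: [-3.141, -0.002, 2.803]
contact_force: [-0.3, 0.2, -3.3]
gripper_width: 0.0409
[ 0.453  0.62  -0.291  1.71   0.225  0.846  1.295] [ 0.29685075  0.15571391 -3.58006006] [-0.00343659 -0.00642387 -0.04630857]
(array([ 93.4, 421.5,  -1.7]), np.float64(2.8029), array([ 0.5371, -0.2026,  0.2383]), array([ 0.453,  0.62 , -0.291,  1.71 ,  0.225,  0.846,  1.295]))
```

View pics/wrist7.png

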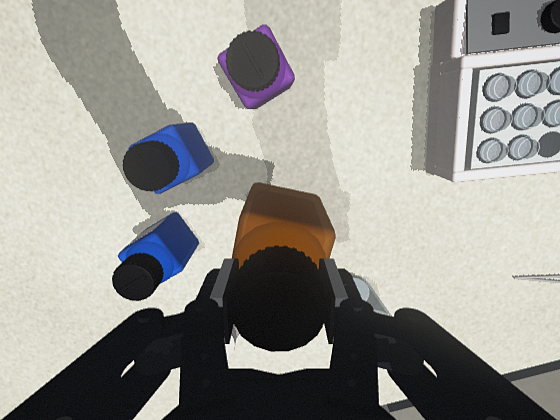

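View pics/side7.png

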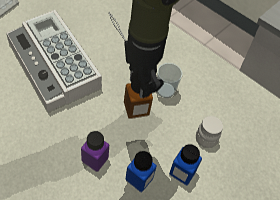

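The bottle is lifted and hangs as it was gripped. I'll measure its yaw in the hand from the zoom.

```bash
python3 - <<'E'
from h import *
import pickle
c=cam('wrist'); pickle.dump(c,open('wrist7.pkl','wb'))
im=cv2.resize(c['img'][170:290,220:350],None,fx=5,fy=5,interpolation=cv2.INTER_CUBIC)
save('bot7',cv2.convertScaleAbs(im,alpha=1.8))
E
```

```text
(no output)
```

View pics/bot7.png

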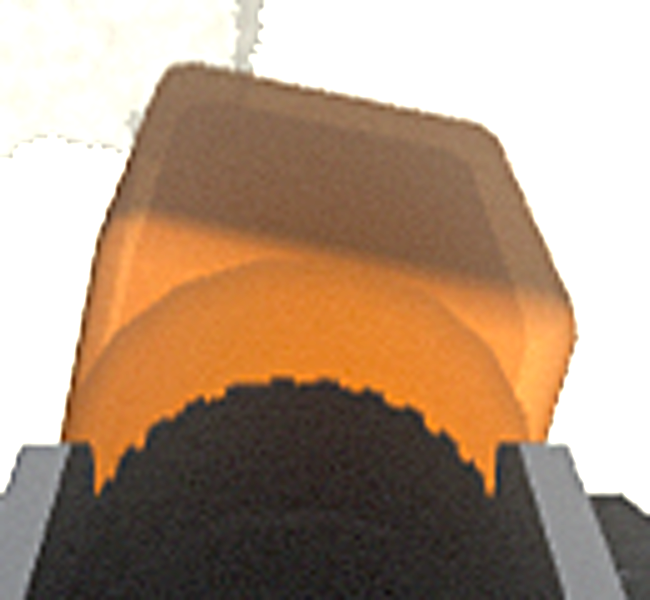

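```bash
python3 - <<'E'
from h import *
import pickle
c=pickle.load(open('wrist7.pkl','rb')); zb=.2383-.09
def L(a,b,z):
    P=[onplane(c,220+x/5,170+y/5,z) for x,y in (a,b)]; e=P[1]-P[0]; print(P[0].round(4),P[1].round(4),np.linalg.norm(e).round(4),((np.degrees(np.arctan2(e[1],e[0])))%90-90).round(2))
L((195,65),(470,122),zb);L((130,215),(540,292),zb+.08);L((100,240),(68,430),zb+.078);L((572,345),(548,440),zb+.078)
E
```

```text
[ 0.5067 -0.2074  0.1483] [ 0.5294 -0.1703  0.1483] 0.0435 -31.47
[ 0.504  -0.2085  0.2283] [ 0.5264 -0.1708  0.2283] 0.0438 -30.74
[ 0.5061 -0.2129  0.2263] [ 0.5255 -0.2244  0.2263] 0.0226 -30.65
[ 0.5342 -0.1693  0.2263] [ 0.5443 -0.1749  0.2263] 0.0115 -29.51
```

```bash
python3 -m creep '[{"offset":[4,18,-2],"twist":-0.1,"fingers":0.2},{"offset":[12,55,-2],"twist":-0.27,"fingers":0.2},{"offset":[22,100,-2],"twist":-0.44,"fingers":0.2},{"offset":[32,145,-2],"twist":-0.61,"fingers":0.2},{"offset":[43,195,-2],"twist":-0.78,"fingers":0.2},{"offset":[54,245,-2],"twist":-0.95,"fingers":0.2},{"offset":[65,295,-2],"twist":-1.12,"fingers":0.2},{"offset":[76,345,-2],"twist":-1.29,"fingers":0.2},{"offset":[85,385,-2],"twist":-1.46,"fingers":0.2},{"offset":[91,412,-2],"twist":-1.63,"fingers":0.2},{"offset":[93,421,-2],"twist":-1.78,"fingers":0.2},{"offset":[93,421,-2],"twist":-1.875,"fingers":0.2}]' 50
python3 -m creep '[{"offset":[0,0,0],"twist":0,"fingers":0.2},{"offset":[0,0,0],"twist":0,"fingers":0.2}]'
python3 - <<'E'
from h import *
import pickle
c=cam('wrist');save('wrist8',c['img']);pickle.dump(c,open('wrist8.pkl','wb'))
print(off([.589,.2253,.2]), np.degrees(robot.observe()['tool_rot'][2]))
E
```

```text
clock: 8.22
ee_pos: [0.5895, 0.2265, 0.2405]
tool_rot: [3.14, 0.0, -1.6]
contact_force: [-0.9, 0.2, -2.6]
gripper_width: 0.0403
clock: 8.48
ee_pos: [0.5899, 0.2248, 0.2409]
tool_rot: [3.141, -0.0, -1.607]
contact_force: [0.5, 0.8, -2.9]
gripper_width: 0.0411
(array([-0.4,  0.9, 41.1]), np.float64(-1.6071), array([0.5899, 0.2249, 0.2411]), array([-0.04 ,  0.778, -0.768,  1.516,  0.584,  1.087,  2.164])) -92.08061427327749
```

View pics/wrist8.png

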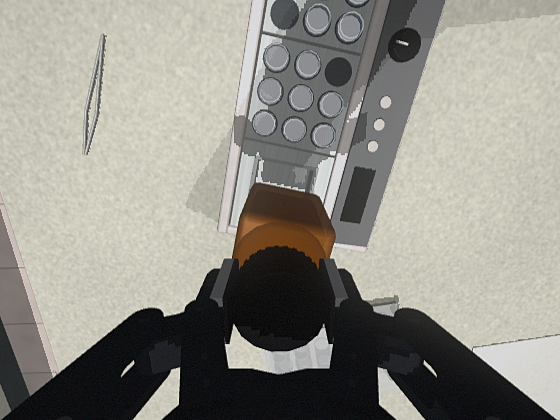

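```bash
python3 - <<'E'
from h import *
import pickle
c=pickle.load(open('wrist8.pkl','rb'))
im=cv2.resize(c['img'][140:250,215:345],None,fx=5,fy=5,interpolation=cv2.INTER_CUBIC)
save('bot8',cv2.convertScaleAbs(im,alpha=1.8))
E
```

```text
(no output)
```

View pics/bot8.png

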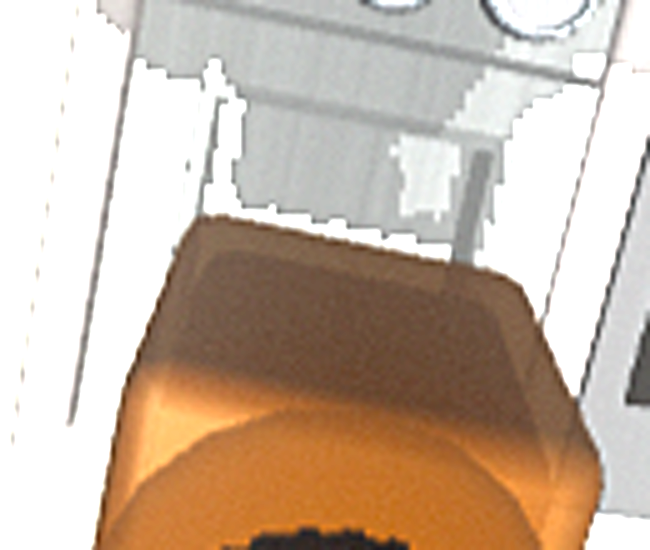

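```bash
python3 - <<'E'
from h import *
import pickle
c=pickle.load(open('wrist8.pkl','rb'))
def L(n,a,b,z):
    P=[onplane(c,215+x/5,140+y/5,z) for x,y in (a,b)]; e=P[1]-P[0]; print(n,P[0].round(4),P[1].round(4),np.linalg.norm(e).round(4),((np.degrees(np.arctan2(e[1],e[0])))%90-90).round(2))
    return P
B=L('bottom',(225,218),(495,272),.151);L('block',(185,4),(590,82),.073);L('left',(135,50),(72,420),.073);C=L('chamfer',(230,93),(495,145),.073)
L('right',(600,95),(545,320),.073)
n=np.array([np.cos(np.radians(-13.7)),np.sin(np.radians(-13.7))]);m=np.array([-n[1],n[0]])
T=robot.observe()['ee_pos'][:2];W=np.array([.589,.226])
print('TCP to bottle face',(B[0][:2]-T)@n,(B[0][:2]-T)@m,(B[1][:2]-T)@n)
print('well chamfer rel W',(C[0][:2]-W)@n,(C[0][:2]-W)@m,(C[1][:2]-W)@n,(C[1][:2]-W)@m)
E
```

```text
bottom [0.6036 0.1977 0.151 ] [0.5622 0.2078 0.151 ] 0.0426 -13.76
block [0.6144 0.1722 0.073 ] [0.5346 0.1904 0.073 ] 0.0819 -12.89
left [0.6249 0.1807 0.073 ] [0.6442 0.2583 0.073 ] 0.0799 -13.99
chamfer [0.6066 0.1899 0.073 ] [0.5536 0.2024 0.073 ] 0.0544 -13.26
right [0.5326 0.1931 0.073 ] [0.5432 0.2397 0.073 ] 0.0478 -12.82
TCP to bottle face 0.019703369374353352 -0.02318972996159008 -0.02292072221805256
well chamfer rel W 0.02560407105077726 -0.030899142315483935 -0.028792945626977443 -0.031313075441521294
```

```bash
python3 -m creep '[{"offset":[-1,1,15],"twist":0,"fingers":0.2},{"offset":[-1,1,40],"twist":0,"fingers":0.2},{"offset":[-1,1,60],"twist":0,"fingers":0.2},{"offset":[-1,1,70],"twist":0,"fingers":0.2},{"offset":[-1,1,72],"twist":0,"fingers":0.2},{"offset":[-1,1,72],"twist":0,"fingers":0.2}]' 50
python3 - <<'E'
from h import *
import pickle
c=cam('wrist');pickle.dump(c,open('wrist9.pkl','wb'))
a=cv2.resize(c['img'][140:250,215:345],None,fx=4,fy=4,interpolation=cv2.INTER_CUBIC)
save('bot9',cv2.convertScaleAbs(a,alpha=1.2))
c=cam('side');pickle.dump(c,open('side9.pkl','wb'));save('side9',cv2.resize(c['img'][120:240,190:320],None,fx=4,fy=4,interpolation=cv2.INTER_CUBIC))
print(off([.5889,.2259,.2]))
E
```

```text
clock: 9.28
ee_pos: [0.5893, 0.2267, 0.1698]
tool_rot: [-3.141, 0.001, -1.605]
contact_force: [-0.2, -0.5, -1.8]
gripper_width: 0.0408
(array([  0.8,   0.5, -29.9]), np.float64(-1.6055), array([0.5894, 0.2267, 0.1701]), array([-0.063,  0.855, -0.722,  1.589,  0.659,  0.953,  2.099]))
```

View pics/bot9.png

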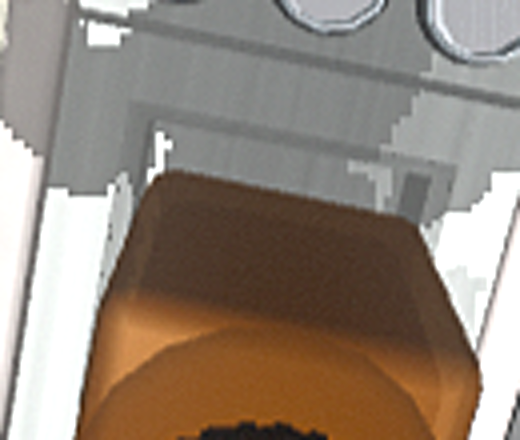

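View pics/side9.png

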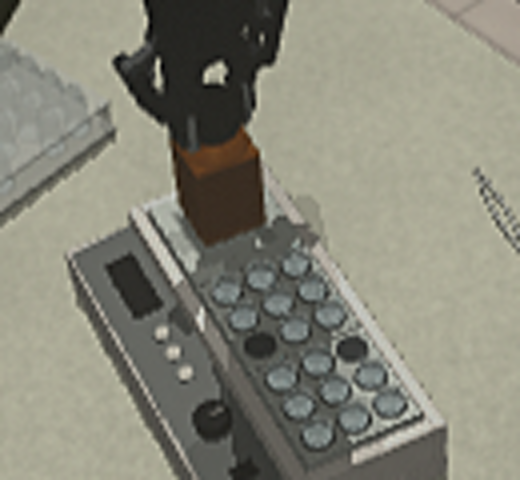

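The bottle sits about 7 mm above the mouth. The chamfer's far edge runs from (133,102) to (455,170) in the crop, and the bottle's lower edge from (165,172) to (405,218).

```bash
python3 - <<'E'
from h import *
import pickle
c=pickle.load(open('wrist9.pkl','rb'))
a=np.radians(-13.6)
n=np.array([np.cos(a),np.sin(a)]);m=np.array([-n[1],n[0]]);W=np.array([.589,.226])
T=robot.observe()['ee_pos'][:2]; print('TCP',(T-W)@n*1e3,(T-W)@m*1e3)
for nm,p,z in [('ch TL',(133,102),.073),('ch TR',(455,170),.073),('bot L',(165,172),.0805),('bot R',(405,218),.0805),('bL corner',(150,180),.0805),('bR corner',(421,230),.0805),('blk L top',(75,15),.073),('blkL bot',(10,420),.073),('blkR',(508,215),.073)]:
    P=onplane(c,215+p[0]/4,140+p[1]/4,z)[:2]-W; print(nm,(P@n*1e3).round(1),(P@m*1e3).round(1))
E
```

```text
TCP 0.23172604690725218 0.8009205618042803
ch TL 31.5 -32.9
ch TR -33.0 -32.3
bot L 22.8 -22.3
bot R -24.3 -22.6
bL corner 25.3 -20.1
bR corner -28.0 -20.9
blk L top 45.1 -47.0
blkL bot 45.5 38.7
blkR -45.7 -25.6
```

```bash
python3 -m creep '[{"offset":[2,0.5,0],"twist":0,"fingers":0.2},{"offset":[2,0.5,4],"twist":0,"fingers":0.2},{"offset":[2,0.5,8],"twist":0,"fingers":0.2},{"offset":[2,0.5,12],"twist":0,"fingers":0.2},{"offset":[2,0.5,15],"twist":0,"fingers":0.2},{"offset":[2,0.5,15],"twist":0,"fingers":0.2}]' 50
python3 -c "
from h import *
o=robot.observe();print(o['contact_force'],o['wrist_torque'],off([.5889,.2259,.1276]))"
```

```text
clock: 10.12
ee_pos: [0.5882, 0.2242, 0.1539]
tool_rot: [3.141, -0.0, -1.605]
contact_force: [-0.5, -0.7, -2.0]
gripper_width: 0.0412
[-0.53159397 -0.69771298 -1.98124454] [ 0.00300962 -0.03501251 -0.00349528] (array([-1.7, -0.6, 26.3]), np.float64(-1.6053), array([0.5882, 0.2242, 0.1539]), array([-0.066,  0.873, -0.71 ,  1.606,  0.676,  0.924,  2.086]))
```

```bash
python3 -m creep '[{"offset":[0,0,4],"twist":0,"fingers":0.2},{"offset":[0,0,9],"twist":0,"fingers":0.2},{"offset":[0,0,14],"twist":0,"fingers":0.2},{"offset":[0,0,18],"twist":0,"fingers":0.2},{"offset":[0,0,21],"twist":0,"fingers":0.2},{"offset":[0,0,23],"twist":0,"fingers":0.2},{"offset":[0,0,23],"twist":0,"fingers":0.2}]' 50
python3 -c "
from h import *
o=robot.observe();print(o['contact_force'],o['wrist_torque'],off([.5889,.2259,.1276]))"
```

```text
clock: 11.0
ee_pos: [0.5884, 0.2243, 0.1312]
tool_rot: [3.142, 0.0, -1.605]
contact_force: [-0.6, -0.6, -3.1]
gripper_width: 0.0408
[-0.55531301 -0.593373   -3.13434539] [ 0.00653912  0.04539279 -0.02020967] (array([-1.6, -0.5,  3.6]), np.float64(-1.6053), array([0.5884, 0.2243, 0.1312]), array([-0.075,  0.9  , -0.691,  1.622,  0.703,  0.883,  2.064]))
```

```bash
python3 -m creep '[{"offset":[0,0,1],"twist":0,"fingers":0.2},{"offset":[0,0,2],"twist":0,"fingers":0.2},{"offset":[0,0,2],"twist":0,"fingers":0.2}]' 50
python3 -c "
from h import *
o=robot.observe();print(o['contact_force'],o['wrist_torque'],off([.5889,.2259,.1276]))"
```

```text
clock: 11.38
ee_pos: [0.5883, 0.2243, 0.1292]
tool_rot: [3.141, -0.0, -1.605]
contact_force: [-0.5, -0.2, -3.2]
gripper_width: 0.0411
[-0.53159667 -0.20613448 -3.17766988] [ 0.0001618  -0.00633005 -0.00328238] (array([-1.6, -0.5,  1.6]), np.float64(-1.6054), array([0.5883, 0.2243, 0.1292]), array([-0.075,  0.903, -0.69 ,  1.623,  0.705,  0.88 ,  2.062]))
```

```bash
python3 -m creep '[{"offset":[0,0,1],"twist":0,"fingers":0.2},{"offset":[0,0,1.5],"twist":0,"fingers":0.2},{"offset":[0,0,1.5],"twist":0,"fingers":0.2}]' 50
python3 -c "
from h import *
o=robot.observe();print(o['contact_force'],o['wrist_torque'],off([.5889,.2259,.1276]))"
```

```text
clock: 11.75
ee_pos: [0.5884, 0.2244, 0.128]
tool_rot: [-3.141, 0.0, -1.605]
contact_force: [0.3, -0.5, -1.4]
gripper_width: 0.0406
[ 0.25838281 -0.48404323 -1.4028314 ] [-0.09512059  0.08406873  0.00167366] (array([-1.5, -0.5,  0.4]), np.float64(-1.6054), array([0.5884, 0.2244, 0.128 ]), array([-0.076,  0.904, -0.689,  1.624,  0.707,  0.878,  2.061]))
```

```bash
python3 -m creep '[{"offset":[0,0,0.5],"twist":0,"fingers":0.2},{"offset":[0,0,1],"twist":0,"fingers":0.2},{"offset":[0,0,1],"twist":0,"fingers":0.2}]' 50
python3 -c "
from h import *
o=robot.observe();print(o['contact_force'],o['wrist_torque'],off([.5889,.2259,.1276]))"
```

```text
clock: 12.12
ee_pos: [0.5884, 0.2246, 0.1277]
tool_rot: [-3.141, 0.0, -1.605]
contact_force: [-1.9, -1.7, 6.2]
gripper_width: 0.0407
[-1.88850804 -1.65475121  6.20170241] [-0.23326236  0.50701252 -0.02499457] (array([-1.3, -0.5,  0.1]), np.float64(-1.6053), array([0.5884, 0.2246, 0.1277]), array([-0.076,  0.905, -0.689,  1.624,  0.708,  0.877,  2.06 ]))
```

The bottle is seated: TCP 0.1277, force now upward. I'll start screwing clockwise (+twist), following the thread down at about 0.64 mm/rad.

```bash
python3 -m creep '[{"offset":[0,0,-0.5],"twist":0.05,"fingers":0.2},{"offset":[0,0,-0.4],"twist":0.15,"fingers":0.2},{"offset":[0,0,-0.3],"twist":0.27,"fingers":0.2},{"offset":[0,0,-0.2],"twist":0.4,"fingers":0.2},{"offset":[0,0,-0.1],"twist":0.55,"fingers":0.2},{"offset":[0,0,0],"twist":0.7,"fingers":0.2},{"offset":[0,0,0.1],"twist":0.85,"fingers":0.2},{"offset":[0,0,0.2],"twist":1.0,"fingers":0.2},{"offset":[0,0,0.3],"twist":1.15,"fingers":0.2},{"offset":[0,0,0.4],"twist":1.3,"fingers":0.2},{"offset":[0,0,0.5],"twist":1.45,"fingers":0.2},{"offset":[0,0,0.5],"twist":1.5,"fingers":0.2}]' 60
python3 - <<'E'
from h import *
o=robot.observe();print(o['contact_force'],o['wrist_torque'],off([.5884,.2246,.1276]))
c=cam('wrist');save('wrist10',c['img'])
E
```

```text
clock: 13.62
ee_pos: [0.5876, 0.226, 0.1271]
tool_rot: [3.14, -0.0, -3.105]
contact_force: [-3.5, 0.9, 6.5]
gripper_width: 0.0402
[-3.50831086  0.89902192  6.50742578] [0.27065315 0.89766375 0.01704988] (array([-0.7, -1.4, -0.5]), np.float64(-3.1051), array([0.5876, 0.226 , 0.1271]), array([-0.278,  0.834, -0.296,  1.637,  0.331,  0.72 ,  0.875]))
```

View pics/wrist10.png

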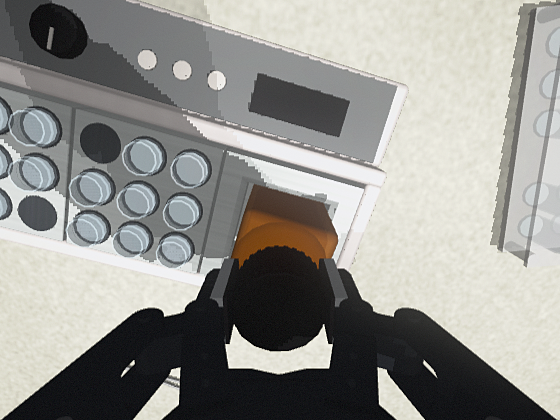

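Off-axis grip is loading the bottle sideways (about 3.5 N, 0.9 N m). I'll regrip on the bottle's axis and regain wrist range at the same time.

```bash
python3 -m creep '[{"offset":[0,0,0],"twist":0,"fingers":0.7},{"offset":[0,0,0],"twist":0,"fingers":0.7},{"offset":[0,0,0],"twist":0,"fingers":0.7},{"offset":[0,0,0],"twist":0,"fingers":0.7}]'
python3 - <<'E'
from h import *
import pickle
o=robot.observe();print(o['contact_force'],o['wrist_torque'],off([.5887,.2263,.1276]))
c=cam('wrist');pickle.dump(c,open('wrist11.pkl','wb'))
a=cv2.resize(c['img'][150:370,190:370],None,fx=3,fy=2.7,interpolation=cv2.INTER_CUBIC)
save('bot11',cv2.convertScaleAbs(a,alpha=2.5))
E
```

```text
clock: 14.18
ee_pos: [0.5885, 0.2241, 0.1262]
tool_rot: [-3.142, 0.0, -3.105]
contact_force: [-1.4, -1.0, -0.6]
gripper_width: 0.0598
[-1.42889475 -0.98343645 -0.60924765] [ 0.05592308 -0.02116356 -0.01202533] (array([-0.3,  2.2, -1.4]), np.float64(-3.1054), array([0.5885, 0.2241, 0.1262]), array([-0.277,  0.836, -0.294,  1.636,  0.332,  0.719,  0.876]))
```

View pics/bot11.png

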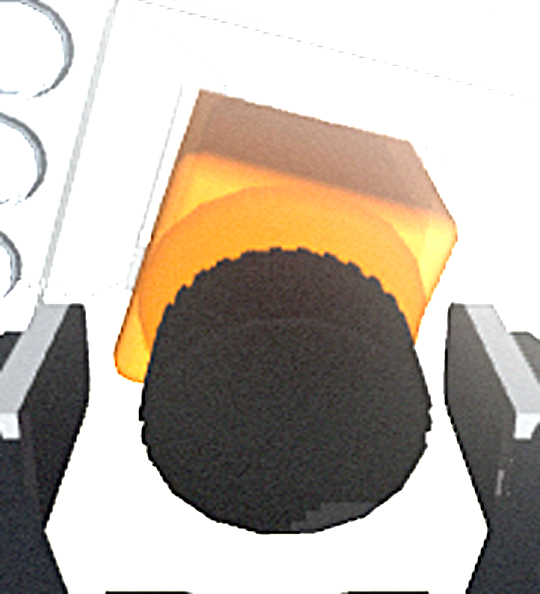

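```bash
python3 - <<'E'
from h import *
import pickle
c=pickle.load(open('wrist11.pkl','rb'))
for z in (.158,.161): print(onplane(c,190+287.5/3,150+426/2.7,z))
P=[onplane(c,190+x/3,150+y/2.7,.118)[:2] for x,y in [(118,372),(190,152),(457,235)]]
print((P[0]+P[2])/2)
P=[onplane(c,190+x/3,150+y/2.7,.161)[:2] for x,y in [(143,426),(432,426),(287,318),(287,533)]]; print(P, np.linalg.norm(P[0]-P[1]),np.linalg.norm(P[2]-P[3]))
# finger pads: tcp projection check
print(proj(c,[.5885,.2241,.1262]))
E
```

```text
[0.58709416 0.22722203 0.158     ]
[0.58496081 0.2270614  0.161     ]
[0.58726553 0.22729139]
[array([0.58563821, 0.20750125]), array([0.58428329, 0.24662537]), array([0.5667845 , 0.22622412]), array([0.60475899, 0.22783175])] 0.03914757554827918 0.03800850535671661
[278.25164713 272.53766805]
```

```bash
python3 -m creep '[{"offset":[0,2.7,-1.5],"twist":-0.15,"fingers":0.7},{"offset":[0,2.7,-1.5],"twist":-0.33,"fingers":0.7},{"offset":[0,2.7,-1.5],"twist":-0.51,"fingers":0.7},{"offset":[0,2.7,-1.5],"twist":-0.69,"fingers":0.7},{"offset":[0,2.7,-1.5],"twist":-0.87,"fingers":0.7},{"offset":[0,2.7,-1.5],"twist":-1.05,"fingers":0.7},{"offset":[0,2.7,-1.5],"twist":-1.2,"fingers":0.7},{"offset":[0,2.7,-1.5],"twist":-1.2,"fingers":0.7},{"offset":[0,2.7,-1.5],"twist":-1.2,"fingers":0.7}]'
python3 - <<'E'
from h import *
import pickle
o=robot.observe();print(o['contact_force'],o['wrist_torque'],off([.5883,.2268,.1276]))
c=cam('wrist');pickle.dump(c,open('wrist12.pkl','wb'))
a=cv2.resize(c['img'][150:370,190:370],None,fx=3,fy=2.7,interpolation=cv2.INTER_CUBIC)
save('bot12',cv2.convertScaleAbs(a,alpha=2.5))
E
```

```text
clock: 15.35
ee_pos: [0.5883, 0.2269, 0.1278]
tool_rot: [-3.142, 0.0, -1.908]
contact_force: [-0.5, -0.1, -0.0]
gripper_width: 0.0598
[-0.46446188 -0.13639286 -0.00877352] [ 0.03924343 -0.00313005 -0.00530825] (array([ 0.1, -0. ,  0.2]), np.float64(-1.908), array([0.5883, 0.2269, 0.1278]), array([-0.114,  0.888, -0.619,  1.623,  0.646,  0.844,  1.804]))
```

View pics/bot12.png

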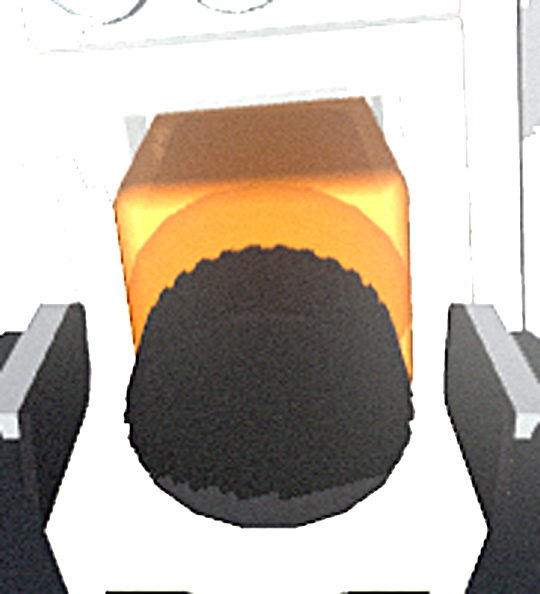

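```bash
python3 - <<'E'
from h import *
import pickle
a=pickle.load(open('wrist11.pkl','rb'));c=pickle.load(open('wrist12.pkl','rb'))
pa=(190+287.5/3,150+426/2.7);pc=(190+270/3,150+416/2.7)
print(tri(a,pa,c,pc)); print(onplane(c,*pc,.158))
P=[onplane(c,190+x/3,150+y/2.7,.118)[:2] for x,y in [(112,197),(410,193),(118,190),(405,185)]];print(P,(P[0]+P[1])/2)
E
```

```text
(array([0.58836633, 0.22707679, 0.15549443]), np.float64(0.00098661915614725))
[0.58741241 0.22499551 0.158     ]
[array([0.60607317, 0.19543291]), array([0.55680248, 0.21188702]), array([0.60453987, 0.19444433]), array([0.55715215, 0.21002436])] [0.58143783 0.20365996]
```

```bash
python3 -m creep '[{"offset":[0,0,0],"twist":0,"fingers":0.4},{"offset":[0,0,0],"twist":0,"fingers":0.2},{"offset":[0,0,0],"twist":0,"fingers":0.2},{"offset":[0,0,0],"twist":0,"fingers":0.2},{"offset":[0,0,0],"twist":0,"fingers":0.2}]' 45
python3 -c "
from h import *
o=robot.observe();print(o['contact_force'],o['wrist_torque'],off([.5883,.2269,.1276]))"
python3 -m creep '[{"offset":[0,0,0.1],"twist":0.1,"fingers":0.2},{"offset":[0,0,0.1],"twist":0.25,"fingers":0.2},{"offset":[0,0,0.2],"twist":0.4,"fingers":0.2},{"offset":[0,0,0.4],"twist":0.55,"fingers":0.2},{"offset":[0,0,0.5],"twist":0.7,"fingers":0.2},{"offset":[0,0,0.6],"twist":0.85,"fingers":0.2},{"offset":[0,0,0.6],"twist":0.9,"fingers":0.2}]' 45
python3 -c "
from h import *
o=robot.observe();print(o['contact_force'],o['wrist_torque'],off([.5883,.2269,.1276]))"
```

```text
clock: 16.02
ee_pos: [0.5882, 0.2272, 0.1281]
tool_rot: [-3.142, 0.0, -1.905]
contact_force: [-1.2, -0.5, 4.7]
gripper_width: 0.0407
[-1.20313962 -0.50849432  4.74882665] [-0.14009156  0.34529426 -0.05762463] (array([ 0.2, -0.2,  0.5]), np.float64(-1.9053), array([0.5882, 0.2272, 0.1281]), array([-0.113,  0.888, -0.62 ,  1.623,  0.646,  0.845,  1.806]))
clock: 16.9
ee_pos: [0.5884, 0.227, 0.1275]
tool_rot: [-3.141, 0.0, -2.807]
contact_force: [-1.2, -0.4, 4.5]
gripper_width: 0.0409
[-1.23707572 -0.35385718  4.4552508 ] [-0.15592595  0.21856034  0.07057575] (array([ 0.1, -0. , -0.1]), np.float64(-2.8074), array([0.5884, 0.227 , 0.1275]), array([-0.235,  0.845, -0.382,  1.63 ,  0.423,  0.749,  1.092]))
```

```bash
python3 -m creep '[{"offset":[0,0,0.1],"twist":0.1,"fingers":0.2},{"offset":[0,0,0.2],"twist":0.22,"fingers":0.2},{"offset":[0,0,0.2],"twist":0.35,"fingers":0.2},{"offset":[0,0,0.2],"twist":0.4,"fingers":0.2}]' 45
python3 -c "
from h import *
o=robot.observe();print(o['contact_force'],o['wrist_torque'],o['tool_rot'],o['q'][6])"
```

```text
clock: 17.4
ee_pos: [0.5884, 0.2268, 0.1272]
tool_rot: [-3.141, 0.0, 3.077]
contact_force: [-1.6, -1.2, 4.6]
gripper_width: 0.041
[-1.5549951  -1.23504021  4.57950399] [-0.20802253  0.25280153  0.04469176] [-3.14113620e+00  4.41634148e-04  3.07663930e+00] 0.7912769820585739
```

```bash
python3 -m creep '[{"offset":[0,0,0.1],"twist":0.1,"fingers":0.2},{"offset":[0,0,0.2],"twist":0.22,"fingers":0.2},{"offset":[0,0,0.3],"twist":0.35,"fingers":0.2},{"offset":[0,0,0.3],"twist":0.4,"fingers":0.2}]' 45
python3 -c "
from h import *
o=robot.observe();print(o['contact_force'],o['wrist_torque'],o['tool_rot'],o['q'][6])"
```

```text
clock: 17.9
ee_pos: [0.5897, 0.225, 0.1271]
tool_rot: [-3.14, 0.004, 2.681]
contact_force: [-0.9, -4.3, 5.4]
gripper_width: 0.0408
[-0.8800623  -4.26610189  5.38291966] [-0.88448906  0.02570893  1.10753384] [-3.13983934  0.003933    2.68059205] 0.5003756402116585
```

Torque jumped to 1.1 N m, so the hard stop is reached and the pads slipped. I'll check the bottle's yaw here before backing off.

```bash
python3 - <<'E'
from h import *
import pickle
c=cam('wrist');pickle.dump(c,open('wrist13.pkl','wb'))
a=cv2.resize(c['img'][130:330,190:370],None,fx=4,fy=3,interpolation=cv2.INTER_CUBIC)
save('bot13',cv2.convertScaleAbs(a,alpha=1.2)); print(robot.observe()['wrist_torque'])
E
```

```text
[-0.94714543 -0.25504282  0.72312161]
```

View pics/bot13.png

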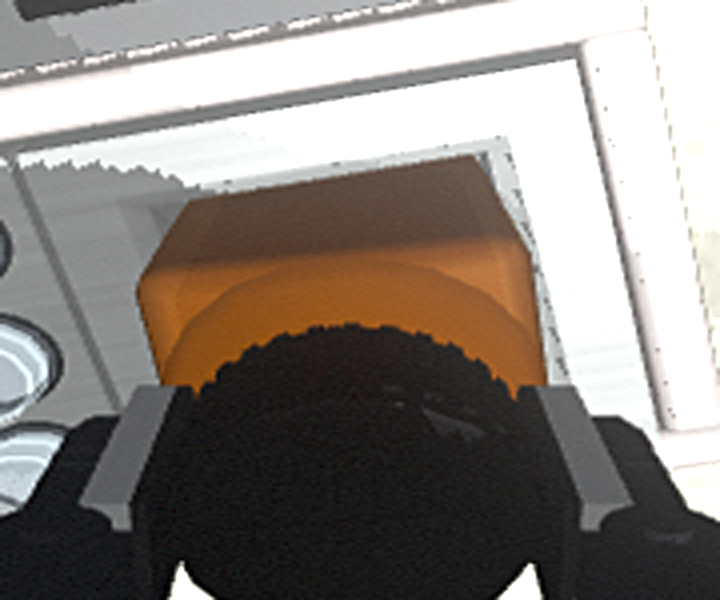

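```bash
cat >> h.py <<'E'
def ang(c,x0,y0,kx,ky,a,b,z):
    P=[onplane(c,x0+x/kx,y0+y/ky,z) for x,y in (a,b)]; e=P[1]-P[0]; return round((np.degrees(np.arctan2(e[1],e[0]))+45)%90-45,2)
E
python3 - <<'E'
from h import *
import pickle
c=pickle.load(open('wrist13.pkl','rb'))
f=lambda a,b,z:ang(c,190,130,4,3,a,b,z)
print('water',f((200,199),(468,157),.073),'shoulder',f((165,270),(500,240),.116),'sideL',f((138,290),(160,385),.115),'sideR',f((530,255),(547,375),.115))
print('block',f((20,153),(575,58),.073),'chamfer R',f((510,140),(568,380),.073),'blockR',f((580,60),(662,430),.073))
E
```

```text
water -14.34 shoulder -19.26 sideL -20.37 sideR -18.2
block -13.61 chamfer R -14.15 blockR -13.74
```

The bottle sits about 5° clockwise of the well, at the end of its play, as expected with a torqued cap. I'll regrip to release the wound-up load, then confirm home with a small clockwise nudge.

```bash
python3 -m creep '[{"offset":[0,0,0],"twist":0,"fingers":0.6},{"offset":[0,0,0],"twist":0,"fingers":0.6},{"offset":[0,0,0],"twist":0,"fingers":0.6}]'
python3 - <<'E'
from h import *
import pickle
o=robot.observe();print(o['contact_force'],o['wrist_torque'],off([.5884,.2271,.127]))
c=cam('wrist');pickle.dump(c,open('wrist14.pkl','wb'))
a=cv2.resize(c['img'][150:370,190:370],None,fx=3,fy=2.7,interpolation=cv2.INTER_CUBIC)
save('bot14',cv2.convertScaleAbs(a,alpha=2.5))
E
```

```text
clock: 18.32
ee_pos: [0.5879, 0.2275, 0.1263]
tool_rot: [3.141, -0.001, 2.678]
contact_force: [-0.8, -0.6, -0.2]
gripper_width: 0.0513
[-0.76276615 -0.64998805 -0.21966565] [ 0.0099343  -0.03345888  0.00698111] (array([-0.6, -0.1, -0.7]), np.float64(2.6783), array([0.5879, 0.2275, 0.1263]), array([-0.352,  0.827, -0.164,  1.638,  0.188,  0.693,  0.498]))
```

View pics/bot14.png

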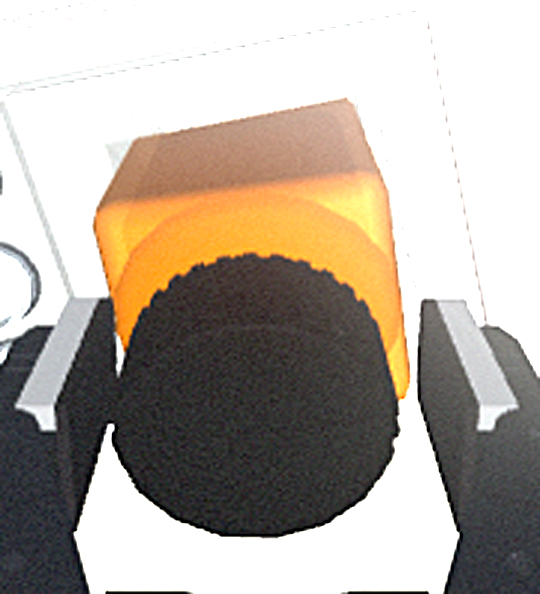

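```bash
python3 - <<'E'
from h import *
import pickle
a=pickle.load(open('wrist12.pkl','rb'));c=pickle.load(open('wrist14.pkl','rb'));d=pickle.load(open('wrist11.pkl','rb'))
yaw=2.678;x=np.array([np.cos(yaw),np.sin(yaw)]);y=np.array([np.sin(yaw),-np.cos(yaw)])
T=robot.observe()['ee_pos'][:2]
p=(190+256/3,150+430/2.7)
for z in(.1535,.155,.157): 
  P=onplane(c,*p,z); print(P,(P[:2]-T)@x*1e3,(P[:2]-T)@y*1e3)
# calibrate: view12 crown at known z => with same z compute tool frame
for cc,pp,yw,TT in((a,(280,150+416/2.7),-1.908,(.5883,.2269)),(d,(190+287.5/3,150+426/2.7),-3.105,(.5885,.2241))):
  P=onplane(cc,*pp,.1555);x=np.array([np.cos(yw),np.sin(yw)]);y=np.array([np.sin(yw),-np.cos(yw)]);print(P,(P[:2]-TT)@x*1e3,(P[:2]-TT)@y*1e3)
f=lambda a,b,z:ang(c,190,150,3,2.7,a,b,z)
print('shoulder',f((115,205),(365,172),.116),'sideL',f((95,225),(115,330),.115),f((392,240),(408,390),.115),'block',f((0,93),(420,12),.073))
E
```

```text
[0.58984128 0.22527489 0.1535    ] -2.5621721508639217 -1.0574538525382329
[0.58888668 0.22577136 0.155     ] -1.4863325543163488 -1.0402511784270507
[0.58761389 0.22643331 0.157     ] -0.051879758919580785 -1.0173142796121333
[0.58797689 0.22664234 0.1555    ] 0.3500458265305152 0.21966788966853865
[0.58887195 0.2273559  0.1555    ] -0.49081364424541946 3.240107952937679
shoulder -17.79 sideL -20.79 -19.13 block -14.49
```

```bash
python3 -m creep '[{"offset":[-1.8,-1.5,-0.5],"twist":0,"fingers":0.6},{"offset":[-1.8,-1.5,-0.5],"twist":0,"fingers":0.6},{"offset":[-1.8,-1.5,-0.5],"twist":0,"fingers":0.3},{"offset":[-1.8,-1.5,-0.5],"twist":0,"fingers":0.2},{"offset":[-1.8,-1.5,-0.5],"twist":0,"fingers":0.2},{"offset":[-1.8,-1.5,-0.5],"twist":0,"fingers":0.2}]' 60
python3 -c "
from h import *
o=robot.observe();print(o['contact_force'],o['wrist_torque'],o['tool_rot'],o['q'][6])"
python3 -m creep '[{"offset":[0,0,0],"twist":0.04,"fingers":0.2},{"offset":[0,0,0],"twist":0.04,"fingers":0.2}]'
python3 -c "
from h import *
o=robot.observe();print(o['contact_force'],o['wrist_torque'],o['tool_rot'],o['q'][6])"
```

```text
clock: 19.12
ee_pos: [0.5894, 0.2249, 0.1275]
tool_rot: [3.141, 0.0, 2.678]
contact_force: [-0.2, 0.1, 3.8]
gripper_width: 0.0405
[-0.22468729  0.05864322  3.75169954] [-0.1651354   0.09954812  0.00074225] [3.14119587e+00 3.35236733e-04 2.67775286e+00] 0.5018358260879355
clock: 19.38
ee_pos: [0.5893, 0.2249, 0.1274]
tool_rot: [-3.142, 0.001, 2.639]
contact_force: [0.1, -1.6, 4.8]
gripper_width: 0.0406
[ 0.13963071 -1.61575623  4.83637187] [-0.26252408  0.0747591   0.70381766] [-3.14154421e+00  7.31723964e-04  2.63904029e+00] 0.4733236449356357
```

Home is confirmed: 0.70 N m within 0.04 rad, and the zero-torque yaw is about 2.677. I'll back off anticlockwise to just short of a quarter turn, then check the bottle's yaw for play.

```bash
python3 -m creep '[{"offset":[0,0,0],"twist":-0.06,"fingers":0.2},{"offset":[0,0,0],"twist":-0.16,"fingers":0.2},{"offset":[0,0,-0.1],"twist":-0.28,"fingers":0.2},{"offset":[0,0,-0.2],"twist":-0.42,"fingers":0.2},{"offset":[0,0,-0.3],"twist":-0.57,"fingers":0.2},{"offset":[0,0,-0.4],"twist":-0.72,"fingers":0.2},{"offset":[0,0,-0.5],"twist":-0.87,"fingers":0.2},{"offset":[0,0,-0.6],"twist":-1.02,"fingers":0.2},{"offset":[0,0,-0.7],"twist":-1.17,"fingers":0.2},{"offset":[0,0,-0.8],"twist":-1.3,"fingers":0.2},{"offset":[0,0,-0.8],"twist":-1.4,"fingers":0.2},{"offset":[0,0,-0.8],"twist":-1.4,"fingers":0.2}]'
python3 - <<'E'
from h import *
import pickle
o=robot.observe();print(o['contact_force'],o['wrist_torque'],o['tool_rot'],o['q'].round(3))
c=cam('wrist');pickle.dump(c,open('wrist15.pkl','wb'))
a=cv2.resize(c['img'][130:330,190:370],None,fx=4,fy=3,interpolation=cv2.INTER_CUBIC)
save('bot15',cv2.convertScaleAbs(a,alpha=1.2))
E
```

```text
clock: 20.88
ee_pos: [0.589, 0.226, 0.1283]
tool_rot: [3.14, 0.002, -2.245]
contact_force: [-0.5, 0.8, 4.8]
gripper_width: 0.0404
[-0.51107579  0.81367572  4.84453596] [0.07036974 0.25763903 0.02660299] [ 3.13987940e+00  1.59642437e-03 -2.24531560e+00] [-0.15   0.87  -0.54   1.625  0.571  0.808  1.531]
```

View pics/bot15.png

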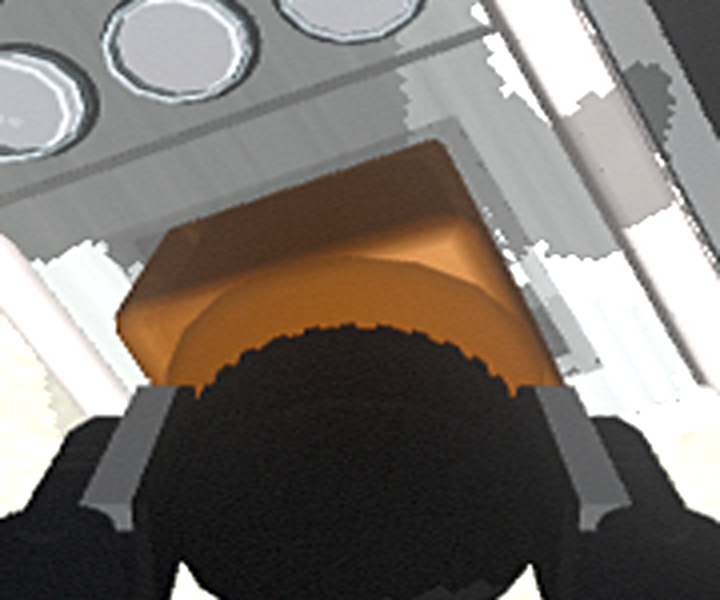

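```bash
python3 - <<'E'
from h import *
import pickle
c=pickle.load(open('wrist15.pkl','rb'))
f=lambda a,b,z:ang(c,190,130,4,3,a,b,z)
print('shoulder',f((150,309),(440,228),.116),'sideR',f((478,245),(550,375),.115),'water',f((185,226),(425,142),.073))
print('block',f((20,193),(470,38),.073),'hous R',f((490,15),(700,390),.073),'chamf',f((160,235),(445,125),.073),'chamR',f((460,120),(600,370),.073))
E
```

```text
shoulder -17.28 sideR -15.64 water -13.18
block -14.19 hous R -13.71 chamf -10.99 chamR -14.79
```

```bash
cat > fit.py <<'E'
from h import *
import pickle,sys
def run(name,verbose=True):
    c=pickle.load(open(name+'.pkl','rb')); im=c['img']; hsv=cv2.cvtColor(im,cv2.COLOR_RGB2HSV)
    m=((hsv[...,0]<20)&(hsv[...,1]>110)&(hsv[...,2]>35)).astype(np.uint8)
    m[:140]=0;m[300:]=0;m[:,:200]=0;m[:,360:]=0
    k,l,st,_=cv2.connectedComponentsWithStats(m); i=1+np.argmax(st[1:,4]); M=l==i
    V=cv2.GaussianBlur(im.astype(np.float32)[...,0],(0,0),1.0)
    def line(pts):
        pts=np.array(pts,float)
        for _ in range(4):
            vx,vy,x0,y0=cv2.fitLine(pts.astype(np.float32),cv2.DIST_HUBER,0,.01,.01).ravel()
            r=abs((pts[:,0]-x0)*vy-(pts[:,1]-y0)*vx); pts=pts[r<max(1.0*np.median(r)*2.5,.4)]
        P=[onplane(c,x0+s*vx,y0+s*vy,.1) for s in(-20,20)];e=P[1]-P[0]
        return ((np.degrees(np.arctan2(e[1],e[0]))+45)%90-45).round(2),len(pts),r.std().round(2)
    ys,xs=np.where(M); cx0,cx1=xs.min(),xs.max()
    print(name,'bbox',cx0,cx1,ys.min(),ys.max())
    cre=[]
    for x in range(cx0+12,cx1-14):
        col=np.where(M[:,x])[0]; t=col.min()
        g=np.diff(V[t+6:t+45,x]); j=g.argmax()
        if 0<j<len(g)-1:
            d=g[j-1]-2*g[j]+g[j+1]; cre.append((x,t+6+j+.5+(.5*(g[j-1]-g[j+1])/d if d else 0)))
    print(' crease',line(cre))
    yc=int(np.median([p[1] for p in cre]))
    for side in('L','R'):
        pts=[]
        for y in range(yc+8,ys.max()-1):
            r=np.where(M[y])[0]
            if len(r): pts.append((r.min() if side=='L' else r.max(),y))
        pts=[p for p in pts]
        if len(pts)>6: print(' side',side,line(pts))
for n in sys.argv[1:]: run(n)
E
python3 fit.py wrist3 wrist4 wrist7 wrist8 wrist11 wrist12 wrist13 wrist14 wrist15
```

```text
wrist3 bbox 246 298 163 213
 crease (np.float64(-33.52), 12, np.float64(0.33))
 side L (np.float64(-26.9), 14, np.float64(0.0))
 side R (np.float64(-31.4), 24, np.float64(0.16))
wrist4 bbox 245 314 172 229
 crease (np.float64(36.31), 16, np.float64(1.11))
 side L (np.float64(-31.5), 27, np.float64(0.14))
 side R (np.float64(-3.07), 31, np.float64(2.61))
wrist7 bbox 232 334 196 269
 crease (np.float64(-31.59), 51, np.float64(0.12))
 side L (np.float64(-32.3), 29, np.float64(0.14))
 side R (np.float64(-31.21), 24, np.float64(0.17))
wrist8 bbox 232 334 186 270
 crease (np.float64(-15.58), 55, np.float64(0.27))
 side L (np.float64(-14.34), 30, np.float64(0.14))
 side R (np.float64(-27.86), 37, np.float64(1.26))
wrist11 bbox 228 341 195 291
 crease (np.float64(-14.77), 29, np.float64(0.49))
 side L (np.float64(-15.12), 50, np.float64(0.15))
 side R (np.float64(23.33), 42, np.float64(3.76))
wrist12 bbox 228 327 186 290
 crease (np.float64(-13.27), 46, np.float64(0.23))
 side L (np.float64(-42.1), 64, np.float64(7.64))
 side R (np.float64(-15.21), 64, np.float64(0.16))
wrist13 bbox 224 326 203 263
 crease (np.float64(-29.32), 36, np.float64(0.51))
 side L (np.float64(-18.56), 32, np.float64(0.14))
 side R (np.float64(-17.64), 32, np.float64(0.15))
wrist14 bbox 221 326 208 297
 crease (np.float64(-25.85), 67, np.float64(1.27))
 side L (np.float64(38.12), 47, np.float64(4.04))
 side R (np.float64(-18.1), 61, np.float64(0.15))
wrist15 bbox 219 330 179 263
 crease (np.float64(-21.95), 74, np.float64(0.77))
 side L (np.float64(-17.5), 21, np.float64(0.4))
 side R (np.float64(-15.63), 26, np.float64(0.14))
```

The clean fits give the bottle at -18.1° when home and about -15.6° now. So the cap has turned 78.0° - 2.4° ≈ 75.6°, with about 0.25 rad left.

```bash
python3 -m creep '[{"offset":[0,0,0],"twist":-0.08,"fingers":0.2},{"offset":[0,0,-0.1],"twist":-0.16,"fingers":0.2},{"offset":[0,0,-0.1],"twist":-0.22,"fingers":0.2},{"offset":[0,0,-0.1],"twist":-0.25,"fingers":0.2},{"offset":[0,0,-0.1],"twist":-0.25,"fingers":0.2},{"offset":[0,0,-0.1],"twist":-0.25,"fingers":0.2}]'
python3 - <<'E'
from h import *
import pickle
o=robot.observe();print(o['contact_force'],o['wrist_torque'],o['tool_rot'],o['q'].round(3)); print('tool turned deg',np.degrees((o['tool_rot'][2]-2.677)%(2*np.pi)))
c=cam('wrist');pickle.dump(c,open('wrist16.pkl','wb'));save('wrist16',c['img'])
E
python3 fit.py wrist16
```

```text
clock: 21.68
ee_pos: [0.5887, 0.2262, 0.1285]
tool_rot: [3.14, 0.002, -1.996]
contact_force: [-1.6, 1.0, 5.6]
gripper_width: 0.0408
[-1.61475088  0.99869385  5.56515584] [0.14549882 0.34754416 0.00973901] [ 3.14021290e+00  1.74993673e-03 -1.99583599e+00] [-0.118  0.884 -0.605  1.623  0.63   0.838  1.732]
tool turned deg 92.2662191381125
wrist16 bbox 225 326 184 263
 crease (np.float64(-14.34), 51, np.float64(0.33))
 side L (np.float64(-16.56), 33, np.float64(0.14))
 side R (np.float64(-15.95), 35, np.float64(0.15))
```

View pics/wrist16.png

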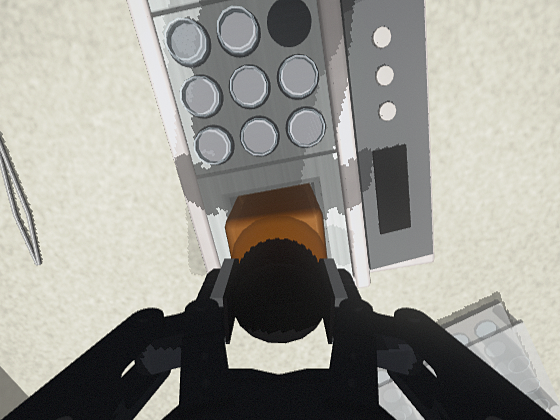

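```bash
python3 - <<'E'
from h import *
import pickle
out=[]
for n in ('wrist12','wrist13','wrist14','wrist15','wrist16'):
    c=pickle.load(open(n+'.pkl','rb')); g=c['img'][230:360,220:340].astype(np.float32).mean(2)
    g=cv2.GaussianBlur(g,(0,0),1); g=np.clip((g-5)*7,0,255).astype(np.uint8)
    out.append(cv2.resize(g,(250,270),interpolation=cv2.INTER_CUBIC))
out.append(out[-1]*0)
im=np.vstack([np.hstack(out[:3]),np.hstack(out[3:])]); cv2.imwrite('pics/crown.png',im)
E
```

```text
(no output)
```

View pics/crown.png

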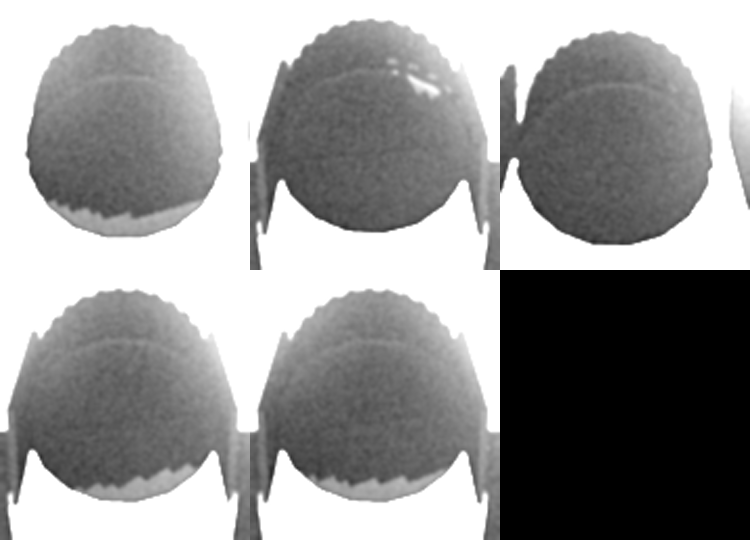

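```bash
python3 - <<'E'
from h import *
import pickle
def prep(imgs):
    g=np.mean([i[230:360,220:340].astype(np.float32).mean(2) for i in imgs],0)
    g=np.minimum(g,45)
    h=cv2.GaussianBlur(g,(0,0),.8)-cv2.GaussianBlur(g,(0,0),5)
    return cv2.resize(np.clip(128+h*40,0,255).astype(np.uint8),(370,400),interpolation=cv2.INTER_CUBIC)
a=prep([pickle.load(open('wrist13.pkl','rb'))['img']]);
now=[cam('wrist')['img'] for _ in range(8)]
cv2.imwrite('pics/crown2.png',np.hstack([a,prep(now)]))
E
```

View pics/crown2.png

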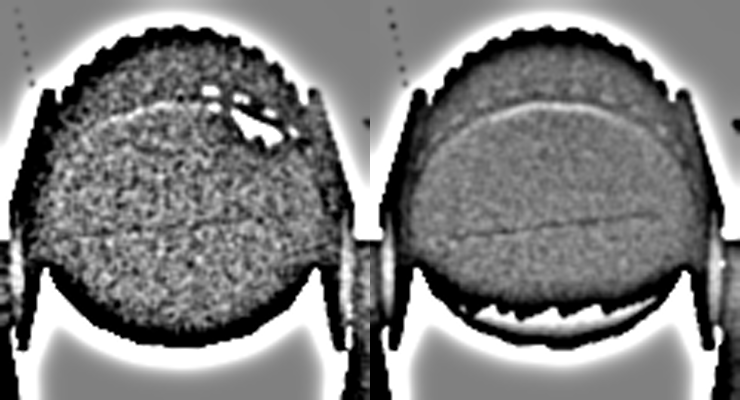

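Averaging eight frames reveals the crown rib, from (445,242) to (655,213) in the right panel. It lies at nearly the same angle in the tool frame as at home, so the cap turned with the gripper.

```bash
python3 - <<'E'
from h import *
import pickle
def A(c,a,b):
    P=[onplane(c,220+x*120/370,230+y*130/400,.158) for x,y in (a,b)];e=P[1]-P[0];return np.degrees(np.arctan2(e[1],e[0]))
h=A(pickle.load(open('wrist13.pkl','rb')),(60,247),(265,214)); c=cam('wrist')
n=A(c,(75,242),(285,213)); print(h,n,(n-h)%180)
o=robot.observe(); print(o['clock'],o['wrist_torque'],o['contact_force'],o['ee_pos'],np.degrees((o['tool_rot'][2]-2.677)%(2*np.pi)),o['gripper_width'])
pickle.dump(c,open('wrist17.pkl','wb'))
for n in('top','side'): save(n+'17',cam(n)['img'])
E
python3 fit.py wrist17
```

```text
74.25408543348837 164.72448145168062 90.47039601819225
22.175 [0.15395534 0.28393948 0.02505501] [-1.50984175  1.00559156  4.5706324 ] [0.58871912 0.22618155 0.12845365] 92.26937596750928 0.040827486664685206
wrist17 bbox 225 326 184 263
 crease (np.float64(-15.29), 53, np.float64(0.32))
 side L (np.float64(-16.56), 33, np.float64(0.14))
 side R (np.float64(-15.62), 34, np.float64(0.15))
```

View pics/side17.png

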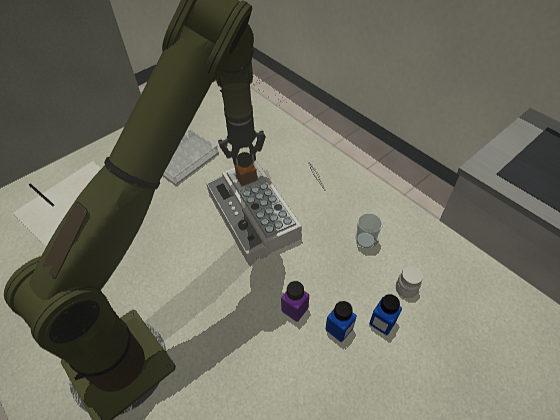

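View pics/top17.png

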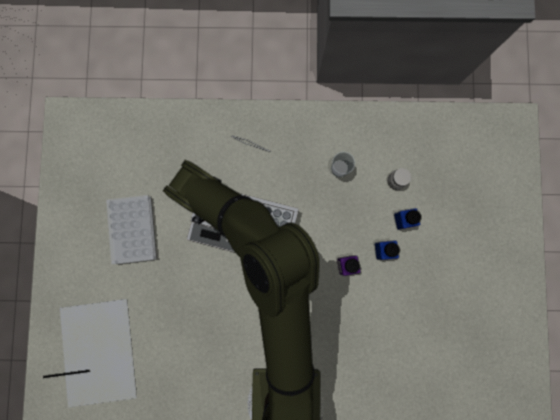

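Everything else is where it was, and the cap is still gripped at a quarter turn back. I'll hand the job in.

```bash
python3 -c "
from plant import robot
print(robot.finish_job()); o=robot.observe(); print(o['clock'],o['gripper_width'],o['contact_force'])"
```

```text
the job is handed in; nothing more can be done
None
the job is handed in; nothing more can be done
```

The amber bottle is standing in the heater's square well, with its cap screwed home and backed off about a quarter turn. The gripper is still closed on the cap at 60 N. I handed the job in about 22 s into the 70 s; the hand-in gives no verdict.

- **Placing:** I carried the bottle by its cap and lowered it in until it reached the well floor at about the expected height, with 6 N of contact. I regripped the cap twice: once to centre the grip and regain wrist range, and once at home to release the wound-up torque.
- **Home:** The cap stopped hard at about 1.1 N m. After the regrip, 0.04 rad more clockwise raised 0.7 N m straight away, which confirms it had bottomed out.
- **Back-off:** The tool turned 92.3° anticlockwise, and the bottle itself turned about 2° with it in the well's play, so the cap is about 90° from home. The rib on the crown turned 90.5° by camera, or about 88.5° once the bottle's turn is taken off, so the setting is good to a couple of degrees.
- **Surroundings:** The last top and side pictures show the beaker, jar, tray, purple bottle and blue bottles where they started.

Two readings disagreed with what I expected:
- **Torque while backing off:** The wrist torque never showed the expected -0.05 N m; it read +0.01 to +0.03. The rib is what shows that the cap turned with the gripper.
- **Bottle angle:** The bottle rests about 2° clockwise of the well's sides, within its play, with the gripper pressing down at about 5 N.

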